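# Gauge the suspension sleeves and sort them

### The arm

A 7-joint arm with a two-finger parallel gripper is mounted at the origin on the work surface. World frame = base frame: x ahead of the robot, y to its left, z up, the work surface at z = 0. Lengths are in m, angles in rad, forces in N, time in s.
With the tool pointing down it reaches from about 0.425 to 0.925 m from the base axis. Payload 6.8 kg.
Tool frame: the origin (TCP) lies midway between the tips of the shut fingers; the grasp point (between the pads) lies 19 mm behind it (r.grip_depth is the distance from the TCP to the grasp point, in m); z points along the fingers, y is the line along which they close (so a half turn about z gives the same grasp; the last joint's range is limited). The gripper opens to 85 mm and grips with 20 to 120 N. Pads are 22 mm wide; open, the fingers measure 114 mm over their backs; the gripper's body (76 mm by 85 mm) begins 54 mm behind the grasp point. The pads swing forward as they close: fully open they stand 13 mm farther back than shut.
Start: joints at [1.06, 0.477, 0.022, 1.555, -0.011, 1.109, -0.083], TCP at [0.265, -0.621, 0.194] pointing down, gripper open.
Joint ranges: [-2.96, 2.96], [-0.34, 2.1], [-1.41, 1.46], [0.24, 2.44], [-1.37, 4.51], [0.17, 1.92], [-2.96, 2.96]. Speed limits (rad/s): [2.39, 2.39, 3.14, 3.14, 3.14, 3.14, 3.14].

### API

Orientations are given as a rotation vector (axis times angle).
In Python, from bench import telemetry, grab_frame, calibration, order, silhouettes, r gives the robot as it stands.
- The arm moves only by the tool apply_moves, never from a script. Its argument "moves" is a list of rows, each a list of 7 numbers: the turn, a rotation vector about the tool's x, y, z scaled (see below), then the shift along the tool's x, y, z scaled (see below), then the opening, from -1 (shut) to 1 (fully open). A call has exactly 8 rows; each row shifts and turns the commanded pose from where the row before left it, along the tool's axes as they then stand; what a row does not reach is not made up. The controller multiplies each number of a shift by 1000 mm and each number of a turn by 6 degrees. A row lasts 1/12 s, in which the tool goes at most 41.7 mm and 7.16 degrees, less where a joint would pass 70% of its speed; a pose out of reach is approached as far as the arm can. A call with a number of a shift or a turn outside -1 to 1 is refused whole. A call with a gripper value outside its range is refused whole. The fingers move at their own pace and stop on an object; "grip_force" is the grip in N (left out, the last holds). Time passes only in rows, so rows that do not move let the fingers close, or fill a call up. It gives the time, the measured TCP pose, the force, the opening and the grip force at its end, in the units of the state.
- telemetry.get_obs(): the state, without advancing time (a new reading comes with each control period).
- grab_frame(name): name is "scene" or "top"; returns the picture (420x560x3 uint8, blue, green, red); there is no depth.
- calibration(name): a dict with "fx", "fy", "cx", "cy" (pixels), "world_from_camera" (4x4, takes a point from camera to world coordinates). Camera axes: x right, y down, z forward; pixel columns grow to the right and rows downward; lengths in m; the calibration is good to about 2 mm. A picture is of the moment at which its call begins. calibration takes no time and is no camera call.
- order.hand_in(): hands the job in; it is judged then, once.
Trained networks look in the newest picture that a camera, given by its name, has taken for a name from the list of things; names that differ only in an ending like _2 or _b are one class to them, and where a whole thing is asked for, a point or a joint stands for the part that bears it (a point fixed in the world has none). Each returns a list of dicts, best first, with "p" (0 to 1); they miss things now and then, are a little off and sometimes report something else, mostly with a low value. They report only what shows in the picture. A call takes as long as a camera call. They do not tell look-alikes from the thing itself.
- silhouettes(thing, camera): "mask" (420x560 bool, what is visible of it) and "extent" ([centre column, centre row, width, height] in pixels, round what is visible of it).
The state is a dict: "clock": time; "joints": joint angles; "qvel": joint speeds; "tau": joint torques, N m; "tcp_pos": TCP position; "orientation": TCP orientation; "contact_force": force on the tool from outside, world axes, zero at the start; "moment": the same for the moment, N m; "grip_width": finger opening in m; "gripper_force": force on a finger pad.
Only numpy, scipy, OpenCV 4.12 (cv2) and the standard library are available. Lean on these libraries where they do the work, as an engineer would, in place of code of your own. Each camera call takes 0.05 s, during which the arm holds its last target. There are 200 camera calls.

### The job

First push the loose gauge block into the corner of the steel fence until it sits square and flush against both rails. Then take the flanged steel sleeves one at a time, starting with the one nearest the robot and working along the row, and slide each down the gauge pin as far as it will go to try the fit: if it goes right down onto the block stand it, flange down, in the green tray, if it stops part way stand it in the red tray. Leave the gauge block flush in its corner with nothing on it, and do not disturb the bottle, can, mug and wrench.

Things in the scene. Friction and masses are not known exactly. Their poses are not given: they have to be found in the camera images.
- fence: dark steel L-shaped fence fixed to the bench, two rails 20 wide and 18 high; origin at the inside corner, at bench level; the far rail's inner face is the plane x=0 (it runs from the corner 130 towards -y), the side rail's inner face is y=0 (it runs 130 towards -x); the block belongs on the -x, -y side
- gauge: loose, smooth oiled gauge block, 0.7 kg: blue, 110 x 110 x 25 high, with an upright pin in its middle: bare steel, 24 diameter, up to 46 above the block's top (shoulder bevelled 2), then a brass nose of 18 diameter up to 64 above. Origin: centre of its underside, x and y square to its sides, z up. Home in the fence, its origin is 55 from both rail faces and axes parallel to the fence's
- pin_foot (a point): point on the pin's axis at the block's top face, 25 above the bench; axes as the block's. A sleeve that goes fully on has its lower end here; a tight one stops with its lower end about 25 above
- green_tray: low green tray for sleeves that fit, fixed, outside 110 (x) x 210 (y) x 20 high, walls and floor 5 thick; origin under its centre, at bench level
- red_tray: low red tray for sleeves that do not fit, fixed, same size and axes as the green one
- sleeve1: flanged steel sleeve (some are absent in a run), barrel 46 diameter, height 54, flange at its lower end 60 diameter and 7 thick, bore 27 wide at both ends; in some it narrows to 21 from 20 to 38 above the lower end, which hardly shows. Origin at the centre of its lower end, z along the bore. Stands flange down in a row away from the robot, 80 apart; first, nearest the robot
- sleeve2: flanged steel sleeve (some are absent in a run), barrel 46 diameter, height 54, flange at its lower end 60 diameter and 7 thick, bore 27 wide at both ends; in some it narrows to 21 from 20 to 38 above the lower end, which hardly shows. Origin at the centre of its lower end, z along the bore. Stands flange down in a row away from the robot, 80 apart; second
- sleeve3: flanged steel sleeve (some are absent in a run), barrel 46 diameter, height 54, flange at its lower end 60 diameter and 7 thick, bore 27 wide at both ends; in some it narrows to 21 from 20 to 38 above the lower end, which hardly shows. Origin at the centre of its lower end, z along the bore. Stands flange down in a row away from the robot, 80 apart; third
- sleeve4: flanged steel sleeve (some are absent in a run), barrel 46 diameter, height 54, flange at its lower end 60 diameter and 7 thick, bore 27 wide at both ends; in some it narrows to 21 from 20 to 38 above the lower end, which hardly shows. Origin at the centre of its lower end, z along the bore. Stands flange down in a row away from the robot, 80 apart; fourth, farthest from the robot
- oil_bottle: bystander: yellow oil bottle with black cap, 70 diameter, 190 high, origin under its centre
- mug: bystander: white mug, 80 diameter, 90 high, origin under its centre
- wrench: bystander: steel wrench 190 long lying on the bench, origin under its middle
- spray_can: bystander: can with orange label, 64 diameter, 180 high, origin under its centre
Not all that is in view belongs to the job. What is shaped like the sleeve1 but purple is not meant. Several things have the shape of the red_tray; the one meant has the colours described above.

How it is judged:
On the way, in this order (a step that is already met when the one before it is completed fails the run):
1. the gauge block sits square and flush in the fence corner (each gap under 3 mm, square within 2 degrees) (x of gauge in the frame of fence between -0.058 and -0.05 m and y of gauge in the frame of fence between -0.058 and -0.05 m and angle between the x axis of gauge and the x axis of fence, either way round below 0.035 rad and angle between gauge's own z axis and vertical below 0.05 rad), for 0.2 s.
2. sleeve1 has been slid down the pin as far as it goes (onto the block) (horizontal distance between sleeve1 and pin_foot below 0.006 m and z of sleeve1 in the frame of pin_foot below 0.004 m and angle between sleeve1's own z axis and vertical below 0.12 rad), for 0.2 s.
3. sleeve2 has been slid down the pin as far as it goes (stopped part way) (horizontal distance between sleeve2 and pin_foot below 0.006 m and z of sleeve2 in the frame of pin_foot between 0.018 and 0.03 m and angle between sleeve2's own z axis and vertical below 0.12 rad), for 0.2 s.
4. sleeve3 has been slid down the pin as far as it goes (stopped part way) (horizontal distance between sleeve3 and pin_foot below 0.006 m and z of sleeve3 in the frame of pin_foot between 0.018 and 0.03 m and angle between sleeve3's own z axis and vertical below 0.12 rad), for 0.2 s.
5. sleeve4 has been slid down the pin as far as it goes (onto the block) (horizontal distance between sleeve4 and pin_foot below 0.006 m and z of sleeve4 in the frame of pin_foot below 0.004 m and angle between sleeve4's own z axis and vertical below 0.12 rad), for 0.2 s.
At the end, for the whole second after the job is handed in: Every sleeve present stands upright (within 7 degrees) at rest on the floor of its tray, the fitting ones in the green and the tight ones in the red, and the gauge block is flush in the fence corner: each gap under 3 mm, square within 2 degrees (all of step 1 and x of sleeve1 in the frame of green_tray between -0.05 and 0.05 m and y of sleeve1 in the frame of green_tray between -0.09 and 0.09 m and z of each of sleeve1, sleeve4 in the frame of green_tray below 0.012 m and angle between each of sleeve1, sleeve2, sleeve3, sleeve4's own z axis and vertical below 0.12 rad and linear speed of each of sleeve1, sleeve2, sleeve3, sleeve4 below 0.02 m/s and x of sleeve2 in the frame of red_tray between -0.05 and 0.05 m and y of sleeve2 in the frame of red_tray between -0.09 and 0.09 m and z of each of sleeve2, sleeve3 in the frame of red_tray below 0.012 m and x of sleeve3 in the frame of red_tray between -0.05 and 0.05 m and y of sleeve3 in the frame of red_tray between -0.09 and 0.09 m and x of sleeve4 in the frame of green_tray between -0.05 and 0.05 m and y of sleeve4 in the frame of green_tray between -0.09 and 0.09 m); the robot touches nothing.
It fails at once if the oil_bottle is moved more than 30 mm (distance of oil_bottle from where it was at the start of the episode above 0.03 m).
It fails at once if the mug is moved more than 30 mm (distance of mug from where it was at the start of the episode above 0.03 m).
It fails at once if the wrench is moved more than 30 mm (distance of wrench from where it was at the start of the episode above 0.03 m).
It fails at once if the spray_can is moved more than 30 mm (distance of spray_can from where it was at the start of the episode above 0.03 m).
Of sleeve1, sleeve2, sleeve3, sleeve4 only 3 to 4 are there at a start; the rules pass over those that are not, and their reading is None.
At some moment in a run one of sleeve1, sleeve2, sleeve3, sleeve4 may be knocked a few centimetres aside while the robot is not near it.
It also fails if it takes over 210 s, if anything falls off the work surface, if the arm or the gripper's body presses on something with over 40 N, if the wrist force passes 120 N, or if a joint passes its speed limit or range.

## Working session

There is one attempt and no reset: what is moved stays moved. The work goes in short steps, Python scripts to look and compute and a tool call to move; the robot and the scene stay as the last step left them, time stands still between calls to the robot, and variables do not carry over. Pictures are saved under pics/ and viewed, at most 14 in all, crops included, and the job is handed in when it is done.

Besides the shell and the picture viewer there is one more tool, called after ">>>" by a JSON object that holds its "api" and its "payload", one argument or row to a line. apply_moves: Moves the arm, as the interface text tells. Its arguments: {"type":"object","properties":{"moves":{"type":"array"},"grip_force":{"type":"number"}},"required":["moves"]}

```bash
ls; mkdir -p pics
python3 - <<'E'
from bench import telemetry, grab_frame, calibration, r
import cv2,numpy as np
for n in ("scene","top"):
    cv2.imwrite(f"pics/{n}0.png",grab_frame(n)); c=calibration(n); print(n,c["fx"],c["fy"],c["cx"],c["cy"]);print(np.round(c["world_from_camera"],4))
o=telemetry.get_obs();print({k:np.round(v,4).tolist() for k,v in o.items()})
print(r.grip_depth)
E
```

```text
pics
scene 420.76001448746376 420.76001448746376 281.74900601448957 208.64378409504963
[[-0.7847  0.4365 -0.4402  1.1034]
 [ 0.6198  0.5395 -0.5699  0.7239]
 [-0.0113 -0.72   -0.6939  0.9531]
 [ 0.      0.      0.      1.    ]]
top 379.5949429528007 379.5949429528007 286.88811758602225 215.1440512561613
[[ 0.0193 -0.9942  0.1058  0.3707]
 [-0.9997 -0.0206 -0.0107 -0.0201]
 [ 0.0128 -0.1055 -0.9943  1.2314]
 [ 0.      0.      0.      1.    ]]
{'clock': 0.1, 'joints': [1.0599, 0.4777, 0.0223, 1.5563, -0.0115, 1.1093, -0.0831], 'qvel': [-0.0009, -0.0008, 0.0008, -0.0027, 0.0004, 0.0, -0.0024], 'tau': [0.0052, -59.7757, 1.6144, -28.1954, 0.0129, 0.005, 0.0], 'tcp_pos': [0.2644, -0.6204, 0.1929], 'orientation': [-3.0765, -0.6282, 0.0007], 'contact_force': [1.0371, 0.5508, -0.224], 'moment': [0.0458, 0.0301, 0.0132], 'gripper_force': 0.0, 'grip_width': 0.0855}
0.0187
```

View pics/scene0.png

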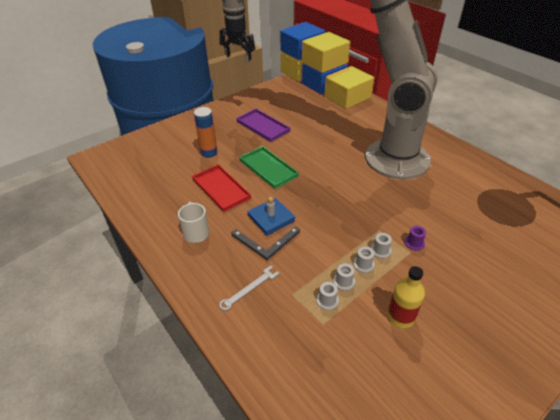

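View pics/top0.png

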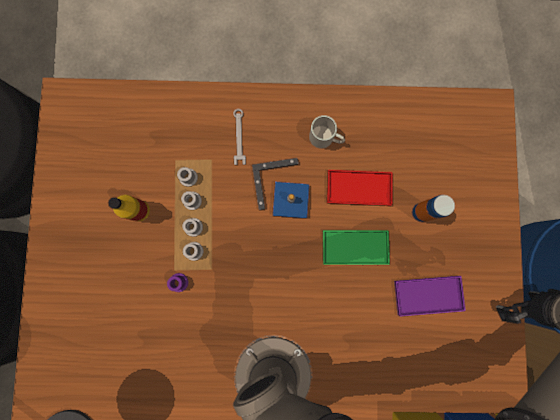

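```bash
cat > h.py <<'E'
import numpy as np, cv2
from scipy.optimize import minimize
from bench import telemetry, grab_frame, calibration, order, silhouettes, r
C={n:calibration(n) for n in ("scene","top")}
def proj(n,P):
    c=C[n]; q=(np.c_[P,np.ones(len(P))]@np.linalg.inv(c["world_from_camera"]).T)[:,:3]
    return np.c_[c["fx"]*q[:,0]/q[:,2]+c["cx"], c["fy"]*q[:,1]/q[:,2]+c["cy"]]
def ray(n,u,v,z):
    c=C[n]; T=np.asarray(c["world_from_camera"]); d=T[:3,:3]@[(u-c["cx"])/c["fx"],(v-c["cy"])/c["fy"],1]
    return T[:3,3]+d*(z-T[2,3])/d[2]
def box(x0,x1,y0,y1,z0,z1): return np.array([[x,y,z] for x in(x0,x1) for y in(y0,y1) for z in(z0,z1)])
def cyl(R,z0,z1):
    a=np.linspace(0,2*np.pi,32,endpoint=False)
    return np.array([[R*np.cos(t),R*np.sin(t),z] for t in a for z in(z0,z1)])
M={"sleeve":[cyl(.03,0,.007),cyl(.023,0,.054)],
 "gauge":[box(-.055,.055,-.055,.055,0,.025),cyl(.012,.025,.071),cyl(.009,.07,.089)],
 "fence":[box(0,.02,-.13,.02,0,.018),box(-.13,.02,0,.02,0,.018)],
 "tray":[box(-.055,.055,-.105,.105,0,.02)]}
S=4
def render(n,model,p):
    x,y,z,w=p; Rm=np.array([[np.cos(w),-np.sin(w),0],[np.sin(w),np.cos(w),0],[0,0,1]])
    im=np.zeros((420*S,560*S),np.uint8)
    for q in M[model]:
        uv=(proj(n,q@Rm.T+[x,y,z])+.5)*S*16
        cv2.fillConvexPoly(im,cv2.convexHull(uv.astype(np.int32)),1,shift=4)
    return im
def fit(model,masks,p0,free=(0,1,2,3)):
    big={n:cv2.resize(m.astype(np.float32),None,fx=S,fy=S,interpolation=cv2.INTER_LINEAR)>.5 for n,m in masks.items()}
    sc=np.array([.01,.01,.01,.1]); p0=np.array(p0,float); free=list(free)
    def full(v): p=p0.copy(); p[free]+=np.array(v)*sc[free]; return p
    def cost(v):
        c=0
        for n,b in big.items():
            a=render(n,model,full(v))>0; c+=1-(a&b).sum()/max(1,(a|b).sum())
        return c
    s=minimize(cost,np.zeros(len(free)),method="Nelder-Mead",options=dict(initial_simplex=np.vstack([np.zeros(len(free)),np.eye(len(free))*1.0])-.3,xatol=.01,fatol=1e-4,maxiter=250))
    return full(s.x),s.fun
E
cat > look.py <<'E'
from h import *
import pickle
F={n:grab_frame(n) for n in C}
D={}
for t in ("sleeve1","gauge","fence","red_tray","green_tray"):
    for n in C:
        for d in silhouettes(t,n):
            m=d["mask"]; D.setdefault((t,n),[]).append((d["p"],m)); col=np.median(F[n][m],0) if m.any() else None
            print(t,n,round(d["p"],2),np.round(d["extent"],1),m.sum(),col)
pickle.dump((F,D),open("d.pkl","wb"))
E
python3 look.py
```

```text
sleeve1 scene 0.95 [346.2 276.   20.2  26.7] 442 [125. 134. 142.]
sleeve1 scene 0.76 [379.9 245.6  25.3  27.8] 405 [116. 124. 132.]
sleeve1 scene 0.74 [418.4 238.2  25.1  20.9] 372 [91. 39. 82.]
sleeve1 scene 0.58 [363.8 259.2  21.5  25.3] 374 [118. 126. 132.]
sleeve1 scene 0.58 [327.4 295.7  26.6  28.6] 470 [119.5 128.  136. ]
sleeve1 top 0.86 [187.2 179.4  18.2  21. ] 302 [ 98.  106.5 120.5]
sleeve1 top 0.74 [192.3 250.2  18.   15.4] 237 [124. 131. 142.]
sleeve1 top 0.72 [191.1 201.8  24.   17.6] 298 [104. 118. 139.]
sleeve1 top 0.67 [192.2 227.2  23.7  22.3] 292 [112.  123.5 142. ]
sleeve1 top 0.5 [178.8 282.5  21.1  17.4] 292 [92.5 43.  89. ]
gauge scene 0.81 [271.6 215.9  47.3  37.1] 1082 [131.  93.  55.]
gauge scene 0.16 [404.6 296.6  37.8  59.1] 1525 [ 37.  93. 125.]
gauge top 0.75 [290.  201.8  39.6  35.2] 1220 [122.  80.  46.]
gauge top 0.58 [188.5 178.6  24.6  17.9] 284 [ 96. 104. 113.]
fence scene 0.64 [266.9 242.2  70.3  32.8] 807 [77. 85. 91.]
fence top 0.7 [274.  183.5  40.6  54. ] 640 [69. 72. 77.]
red_tray scene 0.89 [224.8 188.5  56.3  46. ] 1510 [ 46.  52. 194.]
red_tray scene 0.7 [263.6 122.9  52.4  32.4] 1005 [124.  58. 121.]
red_tray top 0.93 [431.  293.4  68.7  37.5] 2346 [126.  56. 117.]
red_tray top 0.76 [359.1 188.3  66.2  36.5] 2203 [ 30.  35. 191.]
green_tray scene 0.85 [269.9 166.7  58.3  41.5] 1368 [ 70. 132.  57.]
green_tray scene 0.16 [249.2 286.6  61.   44.5] 407 [169. 177. 185.]
green_tray top 0.69 [354.6 248.6  70.5  39.1] 2303 [ 62. 123.  48.]
```

```bash
cat > m.py <<'E'
from h import *
import pickle,sys
F,D=pickle.load(open("d.pkl","rb"))
def refine(n,m):
    k=np.ones((3,3),np.uint8); m8=m.astype(np.uint8)
    g=np.full(m8.shape,0,np.uint8); g[cv2.dilate(m8,k,iterations=4)>0]=2; g[m]=3
    g[cv2.erode(m8,k,iterations=3)>0]=1
    ys,xs=np.nonzero(m); a,b,c,d=max(0,ys.min()-25),ys.max()+25,max(0,xs.min()-25),xs.max()+25
    sub=np.ascontiguousarray(g[a:b,c:d]); cv2.grabCut(np.ascontiguousarray(F[n][a:b,c:d]),sub,None,np.zeros((1,65)),np.zeros((1,65)),4,cv2.GC_INIT_WITH_MASK)
    o=np.zeros(m.shape,bool); o[a:b,c:d]=(sub==1)|(sub==3); return o
def pick(t,n,uv):
    L=D.get((t,n),[]); best=min(L,key=lambda d:np.hypot(*(np.argwhere(d[1]).mean(0)[::-1]-uv)))
    return best[1]
out={}
vis={n:cv2.resize(F[n],None,fx=S,fy=S,interpolation=cv2.INTER_CUBIC) for n in C}
J=[("gauge","gauge",(291,202),.025),("fence","fence",(268,180),.018),("tray","red_tray",(360,188),.02),("tray","green_tray",(355,248),.02)]
J+=[("sleeve","sleeve1",uv,.03) for uv in ((192,251),(192,227),(191,201),(188,178))]
for i,(mod,t,uv,z) in enumerate(J):
    p=ray("top",*uv,z); p[2]=0
    if mod=="fence": p=ray("top",266,171,0)
    w=0.05; 
    ms={n:pick(t,n,proj(n,np.array([[*p[:2],.02]]))[0] if mod!="fence" else proj(n,np.array([[p[0]-.03,p[1]-.03,.02]]))[0]) for n in C}
    for lab,mm in (("net",ms),("gc",{n:refine(n,m) for n,m in ms.items()})):
        fr=(0,1,2) if mod=="sleeve" else (0,1,2,3)
        q,f=fit(mod,mm,[*p,w],fr); q2,f2=fit(mod,mm,[*q[:2],0,q[3]],[k for k in fr if k!=2])
        print(t,lab,np.round(q,4),round(f,3),"| z=0:",np.round(q2,4),round(f2,3))
    for n in C:
        cs,_=cv2.findContours(render(n,mod,q2),cv2.RETR_EXTERNAL,cv2.CHAIN_APPROX_NONE); cv2.drawContours(vis[n],cs,-1,(0,255,255),1)
cv2.imwrite("pics/t1.png",vis["top"][150*S:275*S,165*S:365*S]); cv2.imwrite("pics/s1.png",vis["scene"][160*S:310*S,210*S:400*S])
E
python3 m.py
```

```text
gauge net [ 5.517e-01 -4.400e-02 -3.000e-04 -5.440e-02] 0.16 | z=0: [ 0.5518 -0.0433  0.     -0.0485] 0.161
gauge gc [ 5.523e-01 -4.400e-02  2.000e-04 -4.790e-02] 0.107 | z=0: [ 0.5521 -0.0439  0.     -0.0537] 0.109
fence net [0.6485 0.0631 0.0007 0.1765] 0.303 | z=0: [0.6482 0.0629 0.     0.1713] 0.309
fence gc [ 0.6498  0.0597 -0.0027  0.1784] 0.278 | z=0: [0.6498 0.0608 0.     0.1736] 0.293
red_tray net [ 0.598  -0.268  -0.0031 -0.0169] 0.115 | z=0: [ 0.5984 -0.2677  0.     -0.0197] 0.124
red_tray gc [ 0.5979 -0.2699 -0.0046 -0.0227] 0.096 | z=0: [ 0.5981 -0.2694  0.     -0.0282] 0.122
green_tray net [ 0.4028 -0.2572 -0.0017  0.0184] 0.092 | z=0: [ 0.4033 -0.2562  0.      0.02  ] 0.1
green_tray gc [ 0.4029 -0.2565 -0.0029  0.0139] 0.087 | z=0: [ 0.4028 -0.2555  0.      0.0193] 0.088
sleeve1 net [0.3809 0.2624 0.0006 0.05  ] 0.397 | z=0: [0.381  0.2619 0.     0.05  ] 0.397
sleeve1 gc [3.742e-01 2.531e-01 1.000e-04 5.000e-02] 1.098 | z=0: [0.3742 0.253  0.     0.05  ] 1.098
sleeve1 net [0.4566 0.27   0.001  0.05  ] 0.337 | z=0: [0.4567 0.2702 0.     0.05  ] 0.34
sleeve1 gc [0.4574 0.2683 0.0022 0.05  ] 0.514 | z=0: [0.4574 0.2686 0.     0.05  ] 0.515
sleeve1 net [0.5427 0.278  0.0014 0.05  ] 0.248 | z=0: [0.5428 0.2778 0.     0.05  ] 0.254
sleeve1 gc [0.5433 0.2768 0.0029 0.05  ] 0.502 | z=0: [0.5431 0.2767 0.     0.05  ] 0.504
sleeve1 net [ 0.6201  0.2933 -0.0007  0.05  ] 0.319 | z=0: [0.6194 0.2937 0.     0.05  ] 0.321
sleeve1 gc [0.6208 0.2935 0.0027 0.05  ] 0.381 | z=0: [0.6205 0.2931 0.     0.05  ] 0.391
```

View pics/t1.png

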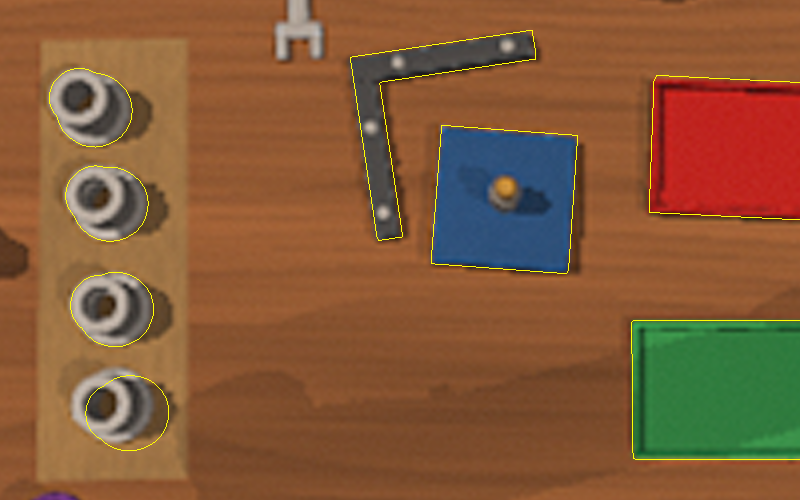

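View pics/s1.png

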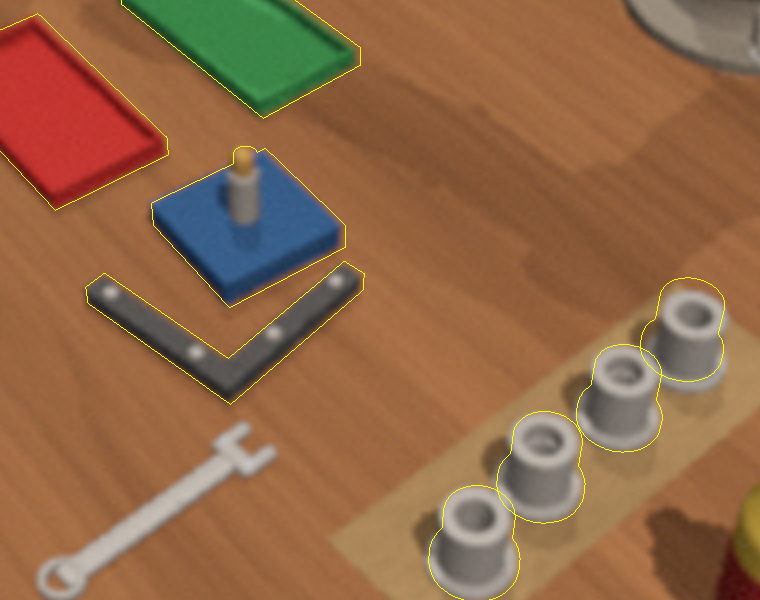

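```bash
cat > go.py <<'E'
from h import *
from scipy.spatial.transform import Rotation as Ro
def goto(*targets):
    o=telemetry.get_obs(); p=np.array(o["tcp_pos"]); R=Ro.from_rotvec(o["orientation"]).as_matrix()
    yaw=np.arctan2(R[1,0],R[0,0]); print("t",round(o["clock"],2),"tcp",np.round(p,4),"yaw",round(yaw,3),"tilt",np.round(R[:2,2],4),"F",np.round(o["contact_force"],1),"w",round(o["grip_width"],4),"gf",round(o["gripper_force"],1))
    for t in targets:
        d=np.array(t[:3])-p; print("->",t,"turn z units",round(-np.degrees(t[3]-yaw)/6,3) , "then shift mm", end=" ")
        y=t[3]; c,s=np.cos(y),np.sin(y); print(np.round([1000*(c*d[0]+s*d[1]),1000*(s*d[0]-c*d[1]),-1000*d[2]],1)); p=np.array(t[:3]); yaw=y
def tri(a,b):
    best=[]
    A=[];B=[]
    for n,uv in (("top",a),("scene",b)):
        o=np.asarray(C[n]["world_from_camera"])[:3,3]; d=ray(n,*uv,0)-o; d/=np.linalg.norm(d); P=np.eye(3)-np.outer(d,d); A.append(P);B.append(P@o)
    x=np.linalg.solve(sum(A),sum(B)); return x,[np.linalg.norm(P@x-q) for P,q in zip(A,B)]
E
python3 - <<'E'
from go import *
k=.375
for a,b in (((102,403),(694,315)),((104,305),(625,372)),((98,196),(545,440)),((79,97),(476,516)),((505,186),(243,156))):
    print(*[np.round(v,4) for v in tri((165+a[0]/4-k,150+a[1]/4-k),(210+b[0]/4-k,160+b[1]/4-k))])
print(ray("top",440,206,.18),ray("top",120,203,.19))
goto((.552,-.044,.193,0),(.552,-.044,.12,0),(.552,-.044,.036,0))
E
```

```text
[0.3812 0.2631 0.0516] [0.0007 0.0007]
[0.4566 0.2667 0.048 ] [0.0003 0.0003]
[0.5423 0.2749 0.0489] [0. 0.]
[0.6209 0.2925 0.051 ] [0.0006 0.0006]
[ 0.5521 -0.0441  0.0855] [0.0011 0.0011]
[ 0.51727369 -0.46061705  0.18      ] [0.50561859 0.42875046 0.19      ]
t 0.7 tcp [ 0.2646 -0.621   0.1938] yaw 0.403 tilt [ 0. -0.] F [ 0.6  1.  -0.2] w 0.0855 gf 0.0
-> (0.552, -0.044, 0.193, 0) turn z units 3.846 then shift mm [ 287.4 -577.     0.8]
-> (0.552, -0.044, 0.12, 0) turn z units -0.0 then shift mm [ 0.  0. 73.]
-> (0.552, -0.044, 0.036, 0) turn z units -0.0 then shift mm [ 0.  0. 84.]
```

>>> {"api": "apply_moves", "payload": {
  "moves": [
    [0,0,0.96,0,0,0,1],
    [0,0,0.96,0,0,0,1],
    [0,0,0.96,0,0,0,1],
    [0,0,0.96,0,0,0,1],
    [0,0,0,0.018,-0.036,0,1],
    [0,0,0,0.018,-0.036,0,1],
    [0,0,0,0.018,-0.036,0,1],
    [0,0,0,0.018,-0.036,0,1]
  ],
  "grip_force": 40
}}

```text
clock: 1.37
tcp_pos: [0.3371, -0.4754, 0.1939]
orientation: [3.141, 0.0, 0.0]
contact_force: [1.3, 0.4, 0.7]
grip_width: 0.0856
gripper_force: 0.0
```

>>> {"api": "apply_moves", "payload": {
  "moves": [
    [0,0,0,0.018,-0.036,0,1],
    [0,0,0,0.018,-0.036,0,1],
    [0,0,0,0.018,-0.036,0,1],
    [0,0,0,0.018,-0.036,0,1],
    [0,0,0,0.018,-0.036,0,1],
    [0,0,0,0.018,-0.036,0,1],
    [0,0,0,0.018,-0.036,0,1],
    [0,0,0,0.018,-0.036,0,1]
  ]
}}

```text
clock: 2.03
tcp_pos: [0.481, -0.1871, 0.1942]
orientation: [3.141, 0.001, 0.001]
contact_force: [1.5, -0.3, 0.3]
grip_width: 0.0849
gripper_force: 0.0
```

>>> {"api": "apply_moves", "payload": {
  "moves": [
    [0,0,0,0.018,-0.036,0,1],
    [0,0,0,0.018,-0.036,0,1],
    [0,0,0,0.018,-0.036,0,1],
    [0,0,0,0.017,-0.036,0,1],
    [0,0,0,0,0,0,1],
    [0,0,0,0,0,0,1],
    [0,0,0,0,0,0,1],
    [0,0,0,0,0,0,1]
  ]
}}

```text
clock: 2.7
tcp_pos: [0.5507, -0.0466, 0.1937]
orientation: [3.141, -0.003, -0.001]
contact_force: [0.4, 0.1, 0.2]
grip_width: 0.0854
gripper_force: 0.0
```

Run:
```python
from go import *
goto((.552,-.044,.12,0),(.552,-.044,.036,0))
```

```text
t 2.7 tcp [ 0.5507 -0.0466  0.1937] yaw -0.002 tilt [-0.0004 -0.0008] F [0.4 0.1 0.2] w 0.0854 gf 0.0
-> (0.552, -0.044, 0.12, 0) turn z units -0.017 then shift mm [ 1.3 -2.6 73.7]
-> (0.552, -0.044, 0.036, 0) turn z units -0.0 then shift mm [ 0.  0. 84.]
```

>>> {"api": "apply_moves", "payload": {
  "moves": [
    [0,0,0,0.001,-0.002,0.03,1],
    [0,0,0,0,0,0.03,1],
    [0,0,0,0,0,0.03,1],
    [0,0,0,0,0,0.03,1],
    [0,0,0,0,0,0.025,1],
    [0,0,0,0,0,0.012,1],
    [0,0,0,0,0,0,-1],
    [0,0,0,0,0,0,-1]
  ]
}}

```text
clock: 3.37
tcp_pos: [0.5522, -0.0438, 0.0372]
orientation: [3.141, -0.001, -0.0]
contact_force: [-0.2, 0.1, 0.6]
grip_width: 0.064
gripper_force: 0.0
```

>>> {"api": "apply_moves", "payload": {
  "moves": [
    [0,0,0,0,0,0,-1],
    [0,0,0,0,0,0,-1],
    [0,0,0,0,0,0,-1],
    [0,0,0,0,0,0,-1],
    [0,0,0,0,0,0,-1],
    [0,0,0,0,0,0,-1],
    [0,0,0,0,0,0,-1],
    [0,0,0,0,0,0,-1]
  ]
}}

```text
clock: 4.03
tcp_pos: [0.5533, -0.0432, 0.0382]
orientation: [3.141, 0.0, 0.003]
contact_force: [-1.6, -1.2, 6.1]
grip_width: 0.0157
gripper_force: 38.9
```

Run:
```python
from go import *
a=grab_frame("top")[160:240,240:340]; b=grab_frame("scene")[170:270,220:345]
cv2.imwrite("pics/g1.png",np.hstack([cv2.resize(a,(400,320),interpolation=2),cv2.resize(b,(400,320),interpolation=2)]))
goto()
```

```text
t 4.13 tcp [ 0.5533 -0.0432  0.0382] yaw 0.0 tilt [ 0.0022 -0.0006] F [-0.7 -0.8  7. ] w 0.016 gf 38.9
```

View pics/g1.png

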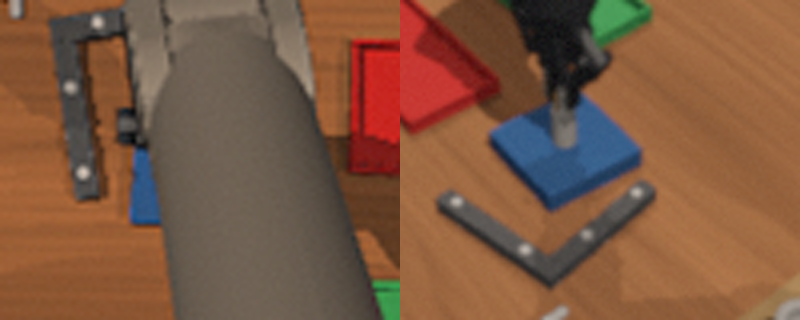

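Run:
```python
from go import *
for z in (.025,.038,.057,.071,.089): 
    u=proj("scene",np.array([[.5533,-.0432,z]]))[0]; print(z,(u-[220,170])*3.2+[400,0])
```

```text
0.025 [563.69503238 138.1359677 ]
0.038 [563.31244354 128.64678187]
0.057 [562.74373241 114.54128523]
0.071 [562.31725158 103.96346535]
0.089 [561.75939871  90.12728144]
```

>>> {"api": "apply_moves", "payload": {
  "moves": [
    [0,0,0,0,0,0,0.2],
    [0,0,0,0,0,0,0.2],
    [0,0,0,0,0,0,0.2],
    [0,0,0,0,0,0,0.2],
    [0,0,0,0,0,0.004,0.2],
    [0,0,0,0,0,0.004,0.2],
    [0,0,0,0,0,0,0.2],
    [0,0,0,0,0,0,0.2]
  ]
}}

```text
clock: 4.8
tcp_pos: [0.5518, -0.0428, 0.0283]
orientation: [-3.142, -0.001, 0.002]
contact_force: [0.1, 0.1, 0.9]
grip_width: 0.0518
gripper_force: 0.0
```

>>> {"api": "apply_moves", "payload": {
  "moves": [
    [0,0,0,0,0,0,-1],
    [0,0,0,0,0,0,-1],
    [0,0,0,0,0,0,-1],
    [0,0,0,0,0,0,-1],
    [0,0,0,0,0,0,-1],
    [0,0,0,0,0,0,-1],
    [0,0,0,0,0,0,-1],
    [0,0,0,0,0,0,-1]
  ]
}}

```text
clock: 5.47
tcp_pos: [0.5523, -0.043, 0.0291]
orientation: [3.141, 0.001, 0.0]
contact_force: [-1.6, -0.7, 6.0]
grip_width: 0.0205
gripper_force: 39.3
```

Run:
```python
from go import *
b=grab_frame("scene")[120:250,200:345]
cv2.imwrite("pics/g2.png",cv2.resize(b,None,fx=4.5,fy=4.5,interpolation=2))
goto()
```

```text
t 5.52 tcp [ 0.5523 -0.043   0.0291] yaw 0.0 tilt [ 0.0003 -0.0002] F [-1.1 -1.3  4.4] w 0.0204 gf 39.3
```

View pics/g2.png

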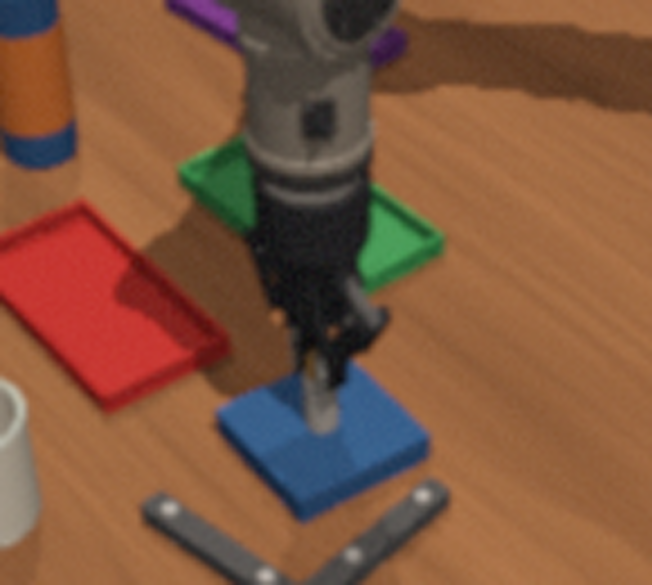

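>>> {"api": "apply_moves", "payload": {
  "moves": [
    [0,0,0,0,0,0,0.2],
    [0,0,0,0,0,0,0.2],
    [0,0,0,0,0,0,0.2],
    [0,0,0,0,0,0,0.2],
    [0,0,0,0,0,0.004,0.2],
    [0,0,0,0,0,0.004,0.2],
    [0,0,0,0,0,0,0.2],
    [0,0,0,0,0,0,0.2]
  ]
}}

```text
clock: 6.18
tcp_pos: [0.5518, -0.0428, 0.0203]
orientation: [3.142, 0.001, -0.002]
contact_force: [-0.5, -0.7, -0.3]
grip_width: 0.0515
gripper_force: 0.0
```

>>> {"api": "apply_moves", "payload": {
  "moves": [
    [0,0,0,0,0,0,-1],
    [0,0,0,0,0,0,-1],
    [0,0,0,0,0,0,-1],
    [0,0,0,0,0,0,-1],
    [0,0,0,0,0,0,-1],
    [0,0,0,0,0,0,-1],
    [0,0,0,0,0,0,-1],
    [0,0,0,0,0,0,-1]
  ]
}}

```text
clock: 6.85
tcp_pos: [0.5524, -0.0429, 0.0211]
orientation: [3.141, 0.001, 0.001]
contact_force: [-1.7, -1.0, 4.9]
grip_width: 0.0217
gripper_force: 39.4
```

>>> {"api": "apply_moves", "payload": {
  "moves": [
    [0,0,0,0,0,0,0.2],
    [0,0,0,0,0,0,0.2],
    [0,0,0,0,0,0,0.2],
    [0,0,0,0,0,0,0.2],
    [0,0,0,0,0,0.004,0.2],
    [0,0,0,0,0,0.004,0.2],
    [0,0,0,0,0,0,0.2],
    [0,0,0,0,0,0,0.2]
  ]
}}

```text
clock: 7.52
tcp_pos: [0.5518, -0.0428, 0.0123]
orientation: [-3.142, -0.001, 0.002]
contact_force: [-0.1, -0.2, -0.2]
grip_width: 0.0512
gripper_force: 0.0
```

>>> {"api": "apply_moves", "payload": {
  "moves": [
    [0,0,0,0,0,0.002,0.2],
    [0,0,0,0,0,0.002,0.2],
    [0,0,0,0,0,0.001,0.2],
    [0,0,0,0,0,0.001,0.2],
    [0,0,0,0,0,0,0.2],
    [0,0,0,0,0,0,0.2],
    [0,0,0,0,0,0,0.2],
    [0,0,0,0,0,0,0.2]
  ]
}}

```text
clock: 8.18
tcp_pos: [0.5523, -0.0428, 0.0069]
orientation: [3.142, 0.001, 0.0]
contact_force: [0.8, -0.4, -0.2]
grip_width: 0.0515
gripper_force: 0.0
```

>>> {"api": "apply_moves", "payload": {
  "moves": [
    [0,0,0,0,0,0.002,0.2],
    [0,0,0,0,0,0.002,0.2],
    [0,0,0,0,0,0.002,0.2],
    [0,0,0,0,0,0.002,0.2],
    [0,0,0,0,0,0,0.2],
    [0,0,0,0,0,0,0.2],
    [0,0,0,0,0,0,0.2],
    [0,0,0,0,0,0,0.2]
  ]
}}

```text
clock: 8.85
tcp_pos: [0.5523, -0.0428, -0.0011]
orientation: [3.142, 0.001, 0.0]
contact_force: [-0.2, 0.3, 0.4]
grip_width: 0.0513
gripper_force: 0.0
```

Run:
```python
from go import *
b=grab_frame("scene")[150:250,215:345]
cv2.imwrite("pics/g3.png",cv2.resize(b,None,fx=5,fy=5,interpolation=2))
goto()
```

```text
t 8.9 tcp [ 0.5524 -0.0428 -0.0011] yaw 0.001 tilt [0.0003 0.    ] F [ 0.2  0.3 -0.2] w 0.0513 gf 0.0
```

View pics/g3.png

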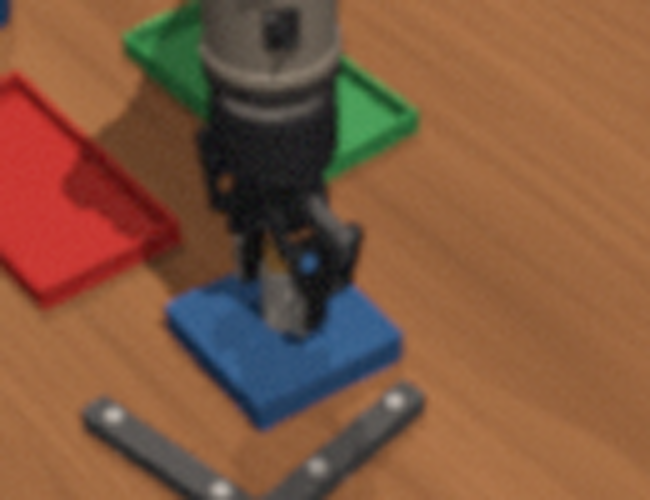

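>>> {"api": "apply_moves", "payload": {
  "moves": [
    [0,0,0,0,0,0.001,0.2],
    [0,0,0,0,0,0.001,0.2],
    [0,0,0,0,0,0.001,0.2],
    [0,0,0,0,0,0.001,0.2],
    [0,0,0,0,0,0,0.2],
    [0,0,0,0,0,0,0.2],
    [0,0,0,0,0,0,0.2],
    [0,0,0,0,0,0,0.2]
  ]
}}

```text
clock: 9.57
tcp_pos: [0.5523, -0.0428, -0.0052]
orientation: [3.142, 0.001, 0.0]
contact_force: [0.7, -0.0, -0.0]
grip_width: 0.0512
gripper_force: 0.0
```

>>> {"api": "apply_moves", "payload": {
  "moves": [
    [0,0,0,0,0,0.001,0.2],
    [0,0,0,0,0,0.001,0.2],
    [0,0,0,0,0,0.001,0.2],
    [0,0,0,0,0,0,0.2],
    [0,0,0,0,0,0,0.2],
    [0,0,0,0,0,0,0.2],
    [0,0,0,0,0,0,0.2],
    [0,0,0,0,0,0,0.2]
  ]
}}

```text
clock: 10.23
tcp_pos: [0.5523, -0.0428, -0.0082]
orientation: [3.142, 0.001, 0.0]
contact_force: [0.1, -0.1, -0.9]
grip_width: 0.0511
gripper_force: 0.0
```

>>> {"api": "apply_moves", "payload": {
  "moves": [
    [0,0,0,0,0,0.001,0.2],
    [0,0,0,0,0,0.001,0.2],
    [0,0,0,0,0,0.001,0.2],
    [0,0,0,0,0,0,0.2],
    [0,0,0,0,0,0,0.2],
    [0,0,0,0,0,0,0.2],
    [0,0,0,0,0,0,0.2],
    [0,0,0,0,0,0,0.2]
  ]
}}

```text
clock: 10.9
tcp_pos: [0.5523, -0.0428, -0.0111]
orientation: [-3.142, -0.001, -0.0]
contact_force: [-0.7, -0.6, 0.3]
grip_width: 0.0512
gripper_force: 0.0
```

>>> {"api": "apply_moves", "payload": {
  "moves": [
    [0,0,0,0,0,0.001,0.2],
    [0,0,0,0,0,0.001,0.2],
    [0,0,0,0,0,0.001,0.2],
    [0,0,0,0,0,0,0.2],
    [0,0,0,0,0,0,0.2],
    [0,0,0,0,0,0,0.2],
    [0,0,0,0,0,0,0.2],
    [0,0,0,0,0,0,0.2]
  ]
}}

```text
clock: 11.57
tcp_pos: [0.5523, -0.0428, -0.0142]
orientation: [3.142, 0.001, 0.0]
contact_force: [-0.7, 0.8, 0.8]
grip_width: 0.0512
gripper_force: 0.0
```

>>> {"api": "apply_moves", "payload": {
  "moves": [
    [0,0,0,0,0,0.001,0.2],
    [0,0,0,0,0,0.001,0.2],
    [0,0,0,0,0,0.001,0.2],
    [0,0,0,0,0,0,0.2],
    [0,0,0,0,0,0,0.2],
    [0,0,0,0,0,0,0.2],
    [0,0,0,0,0,0,0.2],
    [0,0,0,0,0,0,0.2]
  ]
}}

```text
clock: 12.23
tcp_pos: [0.5524, -0.0428, -0.0157]
orientation: [3.141, 0.001, 0.001]
contact_force: [-5.3, 0.2, 17.1]
grip_width: 0.0508
gripper_force: 8.3
```

>>> {"api": "apply_moves", "payload": {
  "moves": [
    [0,0,0,0,0,0.001,0.2],
    [0,0,0,0,0,0.001,0.2],
    [0,0,0,0,0,0.001,0.2],
    [0,0,0,0,0,0,0.2],
    [0,0,0,0,0,0,0.2],
    [0,0,0,0,0,0,0.2],
    [0,0,0,0,0,0,0.2],
    [0,0,0,0,0,0,0.2]
  ]
}}

```text
clock: 12.9
tcp_pos: [0.5525, -0.0429, -0.0159]
orientation: [3.141, 0.0, 0.001]
contact_force: [-15.9, 1.1, 48.1]
grip_width: 0.0516
gripper_force: 23.9
```

>>> {"api": "apply_moves", "payload": {
  "moves": [
    [0,0,0,0,0,-0.01,0.2],
    [0,0,0,0,0,-0.01,0.2],
    [0,0,0,0,0,0,-1],
    [0,0,0,0,0,0,-1],
    [0,0,0,0,0,0,-1],
    [0,0,0,0,0,0,-1],
    [0,0,0,0,0,0,-1],
    [0,0,0,0,0,0,-1]
  ],
  "grip_force": 60
}}

```text
clock: 13.57
tcp_pos: [0.5524, -0.0429, -0.0001]
orientation: [3.141, 0.001, -0.0]
contact_force: [-1.6, 0.2, 10.0]
grip_width: 0.0223
gripper_force: 58.4
```

>>> {"api": "apply_moves", "payload": {
  "moves": [
    [0,0,-0.7,0,0,0,-1],
    [0,0,-0.7,0,0,0,-1],
    [0,0,-0.7,0,0,0,-1],
    [0,0,0,0.013,-0.006,0,-1],
    [0,0,0,0.013,-0.006,0,-1],
    [0,0,0,0.013,-0.006,0,-1],
    [0,0,0,0.013,-0.005,0,-1],
    [0,0,0,0,0,0,-1]
  ]
}}

```text
clock: 14.23
tcp_pos: [0.6001, -0.0081, -0.0]
orientation: [3.122, 0.347, 0.003]
contact_force: [2.8, 1.5, 7.3]
grip_width: 0.0227
gripper_force: 60.5
```

```bash
cat > zoom.py <<'E'
from go import *
def zoom(name,tb=(150,250,215,345),sb=(160,280,200,345),f=4):
    A=grab_frame("top")[tb[0]:tb[1],tb[2]:tb[3]];B=grab_frame("scene")[sb[0]:sb[1],sb[2]:sb[3]]
    h=400; z=lambda I:cv2.resize(I,(390,int(390*I.shape[0]/I.shape[1])),interpolation=2)
    A,B=z(A),z(B); H=max(len(A),len(B)); p=lambda I:cv2.copyMakeBorder(I,0,H-len(I),0,10,0)
    cv2.imwrite(name,np.hstack([p(A),p(B)]))
E
python3 -c "
from zoom import *
goto(); zoom('pics/z1.png')"
```

```text
t 14.23 tcp [ 0.6001 -0.0081 -0.    ] yaw 0.221 tilt [0.0019 0.0002] F [2.8 1.5 7.3] w 0.0227 gf 60.5
```

View pics/z1.png

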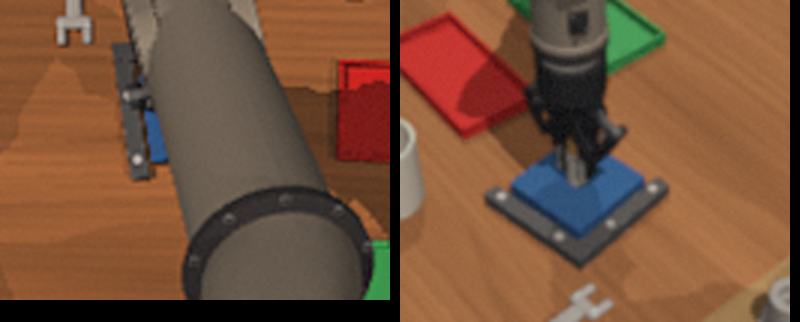

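>>> {"api": "apply_moves", "payload": {
  "moves": [
    [0,0,0,0.0015,-0.0014,0,-1],
    [0,0,0,0.0015,-0.0014,0,-1],
    [0,0,0,0.001,-0.001,0,-1],
    [0,0,0,0.001,-0.001,0,-1],
    [0,0,0,0,0,0,-1],
    [0,0,0,0,0,0,-1],
    [0,0,0,0,0,0,-1],
    [0,0,0,0,0,0,-1]
  ]
}}

```text
clock: 15.0
tcp_pos: [0.6008, -0.0067, -0.0001]
orientation: [3.12, 0.341, -0.004]
contact_force: [-4.1, -6.6, 12.0]
grip_width: 0.0222
gripper_force: 61.2
```

```bash
python3 -c "
from go import *
goto((.6044,-.0027,0,.221))"
```

```text
t 15.0 tcp [ 6.008e-01 -6.700e-03 -1.000e-04] yaw 0.218 tilt [-0.002  -0.0035] F [-4.1 -6.6 12. ] w 0.0222 gf 61.2
-> (0.6044, -0.0027, 0, 0.221) turn z units -0.028 then shift mm [ 4.4 -3.1 -0.1]
```

>>> {"api": "apply_moves", "payload": {
  "moves": [
    [0,0,0,0.0015,-0.0014,0,-1],
    [0,0,0,0.0015,-0.0014,0,-1],
    [0,0,0,0,0,0,-1],
    [0,0,0,0,0,0,-1],
    [0,0,0,0,0,0,-1],
    [0,0,0,0,0,0,-1],
    [0,0,0,0,0,0,-1],
    [0,0,0,0,0,0,-1]
  ],
  "grip_force": 25
}}

```text
clock: 15.67
tcp_pos: [0.6032, -0.0033, -0.0001]
orientation: [3.12, 0.342, -0.004]
contact_force: [-4.4, -6.2, 13.8]
grip_width: 0.0229
gripper_force: 61.2
```

```bash
python3 -c "
from go import *
goto((.6044,-.0027,0,.221))
print(np.round(telemetry.get_obs()['moment'],2))"
```

```text
t 15.67 tcp [ 6.032e-01 -3.300e-03 -1.000e-04] yaw 0.218 tilt [-0.0019 -0.0036] F [-4.4 -6.2 13.8] w 0.0229 gf 61.2
-> (0.6044, -0.0027, 0, 0.221) turn z units -0.025 then shift mm [ 1.3 -0.4 -0.1]
[-1.13  0.71  0.15]
```

>>> {"api": "apply_moves", "payload": {
  "moves": [
    [0,0,0,0.001,-0.001,0,-1],
    [0,0,0,0.001,-0.001,0,-1],
    [0,0,0,0,0,0,-1],
    [0,0,0,0,0,0,-1],
    [0,0,0,0,0,0,-1],
    [0,0,0,0,0,0,-1],
    [0,0,0,0,0,0,-1],
    [0,0,0,0,0,0,-1]
  ]
}}

```text
clock: 16.33
tcp_pos: [0.6039, -0.0028, -0.0001]
orientation: [3.118, 0.341, -0.006]
contact_force: [-6.7, -9.7, 14.9]
grip_width: 0.0225
gripper_force: 61.6
```

>>> {"api": "apply_moves", "payload": {
  "moves": [
    [0,0,0,0.001,-0.001,0,-1],
    [0,0,0,0.001,-0.001,0,-1],
    [0,0,0,0,0,0,-1],
    [0,0,0,0,0,0,-1],
    [0,0,0,0,0,0,-1],
    [0,0,0,0,0,0,-1],
    [0,0,0,0,0,0,-1],
    [0,0,0,0,0,0,-1]
  ]
}}

```text
clock: 17.0
tcp_pos: [0.6042, -0.0028, -0.0001]
orientation: [3.116, 0.337, -0.011]
contact_force: [-10.1, -14.4, 20.2]
grip_width: 0.0224
gripper_force: 62.2
```

```bash
python3 -c "
from go import *
goto((.6044,-.0027,0,.221))
print(np.round(telemetry.get_obs()['moment'],2))"
```

```text
t 17.0 tcp [ 6.042e-01 -2.800e-03 -1.000e-04] yaw 0.215 tilt [-0.006  -0.0081] F [-10.1 -14.4  20.2] w 0.0224 gf 62.2
-> (0.6044, -0.0027, 0, 0.221) turn z units -0.055 then shift mm [ 0.2 -0.  -0.1]
[-2.63  1.79  0.04]
```

>>> {"api": "apply_moves", "payload": {
  "moves": [
    [0,0,0,0,0,0,0.3],
    [0,0,0,0,0,0,0.3],
    [0,0,0,0,0,0,0.3],
    [0,0,0,0,0,0,0.3],
    [0,0,0,0,0,-0.04,1],
    [0,0,0,0,0,-0.04,1],
    [0,0,0,0,0,-0.04,1],
    [0,0,0,0,0,-0.04,1]
  ],
  "grip_force": 60
}}

```text
clock: 17.67
tcp_pos: [0.6065, 0.0057, 0.161]
orientation: [-3.122, -0.348, 0.002]
contact_force: [1.1, -0.1, -0.2]
grip_width: 0.0851
gripper_force: 0.0
```

```bash
python3 -c "
from go import *
goto((.381,.263,.16,0),(.381,.263,-.022,0))"
```

```text
t 17.67 tcp [0.6065 0.0057 0.161 ] yaw 0.222 tilt [-0.0012  0.0005] F [ 1.1 -0.1 -0.2] w 0.0851 gf 0.0
-> (0.381, 0.263, 0.16, 0) turn z units 2.118 then shift mm [-225.5 -257.3    1. ]
-> (0.381, 0.263, -0.022, 0) turn z units -0.0 then shift mm [  0.   0. 182.]
```

>>> {"api": "apply_moves", "payload": {
  "moves": [
    [0,0,0.7,0,0,0,1],
    [0,0,0.7,0,0,0,1],
    [0,0,0.72,0,0,0,1],
    [0,0,0,-0.028,-0.032,0,1],
    [0,0,0,-0.028,-0.032,0,1],
    [0,0,0,-0.028,-0.032,0,1],
    [0,0,0,-0.028,-0.032,0,1],
    [0,0,0,-0.028,-0.032,0,1]
  ]
}}

```text
clock: 18.33
tcp_pos: [0.4683, 0.1636, 0.1595]
orientation: [-3.141, 0.001, 0.0]
contact_force: [0.4, 1.3, -0.1]
grip_width: 0.0853
gripper_force: 0.0
```

>>> {"api": "apply_moves", "payload": {
  "moves": [
    [0,0,0,-0.028,-0.032,0,1],
    [0,0,0,-0.028,-0.032,0,1],
    [0,0,0,-0.028,-0.032,0,1],
    [0,0,0,0,0,0,1],
    [0,0,0,0,0,0,1],
    [0,0,0,0,0,0,1],
    [0,0,0,0,0,0,1],
    [0,0,0,0,0,0,1]
  ]
}}

```text
clock: 19.0
tcp_pos: [0.3888, 0.255, 0.1596]
orientation: [3.141, -0.006, -0.0]
contact_force: [-0.1, -0.3, -0.2]
grip_width: 0.0853
gripper_force: 0.0
```

```bash
cat > chk.py <<'E'
from go import *
import sys
# fit gauge in place, and fence with it, by blue colour mask in both views
def gaugefit():
    ms={}
    for n in C:
        F=grab_frame(n).astype(int); b=(F[...,0]-F[...,2]>25)&(F[...,0]-F[...,1]>15)
        D=[d for d in silhouettes("gauge",n) if d["p"]>.3]
        m=max(D,key=lambda d:d["p"])["mask"]
        ms[n]=m|(b&(cv2.dilate(m.astype(np.uint8),np.ones((9,9)))>0))
    return fit("gauge",ms,[.6044,-.0027,0,.17],(0,1,3))
if __name__=="__main__":
    print(gaugefit()); goto((.381,.263,.16,0))
E
python3 - <<'E'
from chk import *
print(gaugefit()); goto((.381,.263,.16,0))
from zoom import *; zoom('pics/z2.png',(150,280,160,340),(190,320,220,430))
E
```

```text
(array([ 0.60288412, -0.00141303,  0.        ,  0.18044763]), np.float64(0.23603125640700495))
t 19.2 tcp [0.3884 0.2555 0.1597] yaw -0.003 tilt [-0.0002 -0.0002] F [ 0.8 -0.  -0.5] w 0.0854 gf 0.0
-> (0.381, 0.263, 0.16, 0) turn z units -0.028 then shift mm [-7.4 -7.5 -0.3]
```

View pics/z2.png

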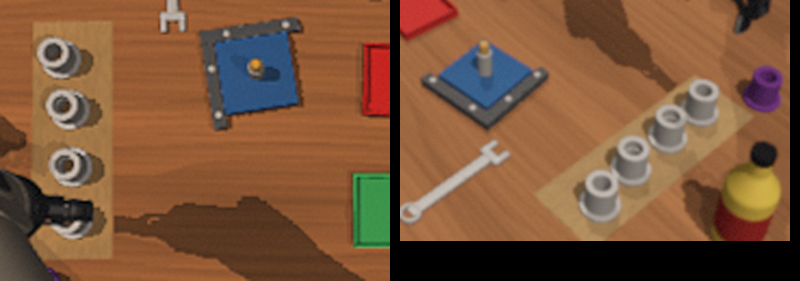

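>>> {"api": "apply_moves", "payload": {
  "moves": [
    [0,0,0,-0.0075,-0.0075,0.02,1],
    [0,0,0,0,0,0.03,1],
    [0,0,0,0,0,0.03,1],
    [0,0,0,0,0,0.03,1],
    [0,0,0,0,0,0.03,1],
    [0,0,0,0,0,0.02,1],
    [0,0,0,0,0,0.01,1],
    [0,0,0,0,0,0,1]
  ]
}}

```text
clock: 19.97
tcp_pos: [0.3793, 0.2627, -0.0119]
orientation: [3.139, -0.002, -0.005]
contact_force: [-0.8, -0.2, 0.4]
grip_width: 0.0855
gripper_force: 0.0
```

>>> {"api": "apply_moves", "payload": {
  "moves": [
    [0,0,0,0,0,0.01,1],
    [0,0,0,0,0,0,1],
    [0,0,0,0,0,0,-1],
    [0,0,0,0,0,0,-1],
    [0,0,0,0,0,0,-1],
    [0,0,0,0,0,0,-1],
    [0,0,0,0,0,0,-1],
    [0,0,0,0,0,0,-1]
  ]
}}

```text
clock: 20.63
tcp_pos: [0.3811, 0.2639, -0.0191]
orientation: [-3.141, 0.003, -0.002]
contact_force: [-1.7, -0.6, 9.7]
grip_width: 0.0448
gripper_force: 60.2
```

>>> {"api": "apply_moves", "payload": {
  "moves": [
    [0,0,0,0,0,-0.03,-1],
    [0,0,0,0,0,-0.04,-1],
    [0,0,0,0,0,-0.04,-1],
    [0,0,0,0,0,-0.03,-1],
    [0,0,0,0.02,0.024,0,-1],
    [0,0,0,0.025,0.03,0,-1],
    [0,0,0,0.025,0.03,0,-1],
    [0,0,0,0.025,0.03,0,-1]
  ]
}}

```text
clock: 21.3
tcp_pos: [0.4759, 0.1479, 0.1204]
orientation: [3.141, -0.001, 0.001]
contact_force: [0.8, 0.3, -2.0]
grip_width: 0.0448
gripper_force: 62.8
```

>>> {"api": "apply_moves", "payload": {
  "moves": [
    [0,0,0,0.025,0.03,0,-1],
    [0,0,0,0.025,0.03,0,-1],
    [0,0,0,0.025,0.03,0,-1],
    [0,0,0,0.025,0.03,0,-1],
    [0,0,0,0.02,0.024,0,-1],
    [0,0,0,0.006,0.007,0,-1],
    [0,0,0,0,0,0,-1],
    [0,0,0,0,0,0,-1]
  ]
}}

```text
clock: 21.97
tcp_pos: [0.6003, -0.0015, 0.1194]
orientation: [-3.141, 0.004, 0.002]
contact_force: [-0.2, 1.3, -2.5]
grip_width: 0.0449
gripper_force: 62.8
```

Run:
```python
from zoom import *
goto((.604,-.0025,.08,0)); zoom('pics/z3.png',(150,240,230,340),(170,260,210,330))
```

```text
t 21.97 tcp [ 0.6003 -0.0015  0.1194] yaw -0.002 tilt [-0.0014  0.0005] F [-0.2  1.3 -2.5] w 0.0449 gf 62.8
-> (0.604, -0.0025, 0.08, 0) turn z units -0.022 then shift mm [ 3.7  1.  39.4]
```

View pics/z3.png

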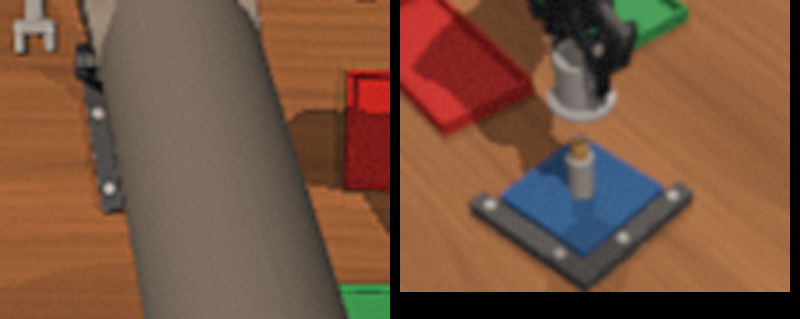

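>>> {"api": "apply_moves", "payload": {
  "moves": [
    [0,0,0,0.0037,0.001,0.005,-1],
    [0,0,0,0,0,0.01,-1],
    [0,0,0,0,0,0.015,-1],
    [0,0,0,0,0,0.015,-1],
    [0,0,0,0,0,0.01,-1],
    [0,0,0,0,0,0.004,-1],
    [0,0,0,0,0,0,-1],
    [0,0,0,0,0,0,-1]
  ]
}}

```text
clock: 22.73
tcp_pos: [0.6049, -0.0024, 0.0609]
orientation: [-3.141, 0.002, -0.0]
contact_force: [0.1, 0.6, -2.4]
grip_width: 0.0446
gripper_force: 62.8
```

>>> {"api": "apply_moves", "payload": {
  "moves": [
    [0,0,0,0,0,0.004,-1],
    [0,0,0,0,0,0.004,-1],
    [0,0,0,0,0,0.004,-1],
    [0,0,0,0,0,0.004,-1],
    [0,0,0,0,0,0.002,-1],
    [0,0,0,0,0,0,-1],
    [0,0,0,0,0,0,-1],
    [0,0,0,0,0,0,-1]
  ]
}}

```text
clock: 23.4
tcp_pos: [0.605, -0.0026, 0.0429]
orientation: [-3.142, 0.002, -0.0]
contact_force: [-0.6, -0.6, -2.6]
grip_width: 0.0447
gripper_force: 62.8
```

>>> {"api": "apply_moves", "payload": {
  "moves": [
    [0,0,0,0,0,0.005,-1],
    [0,0,0,0,0,0.005,-1],
    [0,0,0,0,0,0.005,-1],
    [0,0,0,0,0,0.005,-1],
    [0,0,0,0,0,0.005,-1],
    [0,0,0,0,0,0.005,-1],
    [0,0,0,0,0,0.004,-1],
    [0,0,0,0,0,0,-1]
  ]
}}

```text
clock: 24.07
tcp_pos: [0.6041, -0.0027, 0.0077]
orientation: [3.142, -0.002, -0.003]
contact_force: [0.6, -0.2, -3.0]
grip_width: 0.0446
gripper_force: 62.8
```

>>> {"api": "apply_moves", "payload": {
  "moves": [
    [0,0,0,0,0,0.001,-1],
    [0,0,0,0,0,0.001,-1],
    [0,0,0,0,0,0.001,-1],
    [0,0,0,0,0,0,-1],
    [0,0,0,0,0,0,-1],
    [0,0,0,0,0,0,-1],
    [0,0,0,0,0,0,-1],
    [0,0,0,0,0,0,-1]
  ]
}}

```text
clock: 24.73
tcp_pos: [0.6049, -0.0027, 0.006]
orientation: [3.142, -0.002, 0.0]
contact_force: [-1.2, 0.7, -1.5]
grip_width: 0.0449
gripper_force: 63.0
```

>>> {"api": "apply_moves", "payload": {
  "moves": [
    [0,0,0,0,0,0,0.3],
    [0,0,0,0,0,0,0.3],
    [0,0,0,0,0,0,0.3],
    [0,0,0,0,0,0,0.3],
    [0,0,0,0,0,0,0.3],
    [0,0,0,0,0,0,0.3],
    [0,0,0,0,0,0,0.3],
    [0,0,0,0,0,0,0.3]
  ]
}}

```text
clock: 25.4
tcp_pos: [0.6048, -0.0027, 0.0058]
orientation: [-3.142, 0.002, -0.0]
contact_force: [-0.7, -1.0, 0.2]
grip_width: 0.0556
gripper_force: 0.0
```

Run:
```python
from zoom import *
goto((.403,-.206,.13,0)); zoom('pics/z4.png',(150,240,230,340),(170,260,210,330))
```

```text
t 25.4 tcp [ 0.6048 -0.0027  0.0058] yaw -0.001 tilt [0.0001 0.    ] F [-0.7 -1.   0.2] w 0.0556 gf 0.0
-> (0.403, -0.206, 0.13, 0) turn z units -0.014 then shift mm [-201.8  203.3 -124.2]
```

View pics/z4.png

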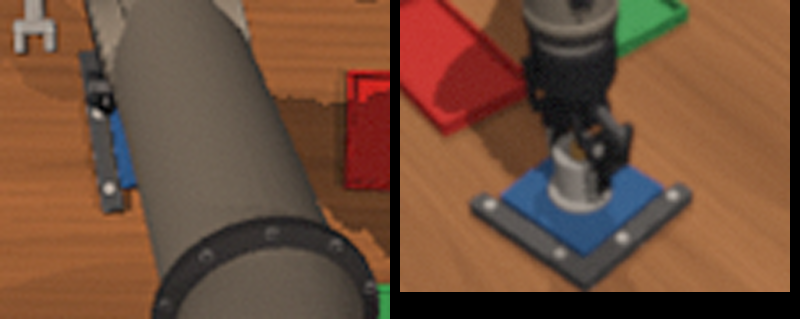

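>>> {"api": "apply_moves", "payload": {
  "moves": [
    [0,0,0,0,0,0,-1],
    [0,0,0,0,0,0,-1],
    [0,0,0,0,0,0,-1],
    [0,0,0,0,0,0,-1],
    [0,0,0,0,0,0,-1],
    [0,0,0,0,0,-0.02,-1],
    [0,0,0,0,0,-0.03,-1],
    [0,0,0,0,0,-0.03,-1]
  ]
}}

```text
clock: 26.17
tcp_pos: [0.6032, -0.0028, 0.085]
orientation: [3.141, -0.002, -0.006]
contact_force: [1.2, -0.3, -3.4]
grip_width: 0.0447
gripper_force: 62.2
```

>>> {"api": "apply_moves", "payload": {
  "moves": [
    [0,0,0,0,0,-0.025,-1],
    [0,0,0,-0.01,0.015,0,-1],
    [0,0,0,-0.02,0.03,0,-1],
    [0,0,0,-0.02,0.03,0,-1],
    [0,0,0,-0.02,0.03,0,-1],
    [0,0,0,-0.02,0.03,0,-1],
    [0,0,0,-0.02,0.03,0,-1],
    [0,0,0,-0.02,0.03,0,-1]
  ]
}}

```text
clock: 26.83
tcp_pos: [0.4727, -0.1986, 0.1102]
orientation: [-3.141, 0.002, 0.002]
contact_force: [-0.3, -0.1, -3.6]
grip_width: 0.045
gripper_force: 62.1
```

>>> {"api": "apply_moves", "payload": {
  "moves": [
    [0,0,0,-0.02,0.03,0,-1],
    [0,0,0,-0.02,0.03,0,-1],
    [0,0,0,-0.02,0.03,0,-1],
    [0,0,0,-0.012,0.018,0,-1],
    [0,0,0,0,0,0.03,-1],
    [0,0,0,0,0,0.03,-1],
    [0,0,0,0,0,0.02,-1],
    [0,0,0,0,0,0,-1]
  ]
}}

```text
clock: 27.5
tcp_pos: [0.3988, -0.3034, 0.0268]
orientation: [-3.137, 0.002, 0.011]
contact_force: [-1.4, 0.1, -3.1]
grip_width: 0.0447
gripper_force: 62.2
```

Run:
```python
from go import *
goto((.403,-.306,-.0135,0))
```

```text
t 27.5 tcp [ 0.3988 -0.3034  0.0268] yaw -0.002 tilt [-0.007   0.0044] F [-1.4  0.1 -3.1] w 0.0447 gf 62.2
-> (0.403, -0.306, -0.0135, 0) turn z units -0.014 then shift mm [ 4.2  2.6 40.3]
```

>>> {"api": "apply_moves", "payload": {
  "moves": [
    [0,0,0,0.003,0.002,0.012,-1],
    [0,0,0,0,0,0.012,-1],
    [0,0,0,0,0,0.008,-1],
    [0,0,0,0,0,0.004,-1],
    [0,0,0,0,0,0.002,-1],
    [0,0,0,0,0,0.001,-1],
    [0,0,0,0,0,0,-1],
    [0,0,0,0,0,0,-1]
  ]
}}

```text
clock: 28.17
tcp_pos: [0.4057, -0.3076, -0.0077]
orientation: [3.141, -0.002, 0.001]
contact_force: [0.0, 0.4, -3.3]
grip_width: 0.0445
gripper_force: 62.3
```

>>> {"api": "apply_moves", "payload": {
  "moves": [
    [0,0,0,0,0,0.002,-1],
    [0,0,0,0,0,0.002,-1],
    [0,0,0,0,0,0.001,-1],
    [0,0,0,0,0,0.001,-1],
    [0,0,0,0,0,0.001,-1],
    [0,0,0,0,0,0,-1],
    [0,0,0,0,0,0,-1],
    [0,0,0,0,0,0,-1]
  ]
}}

```text
clock: 28.83
tcp_pos: [0.4054, -0.3074, -0.0139]
orientation: [3.141, -0.002, -0.0]
contact_force: [-4.7, 3.4, 15.6]
grip_width: 0.0448
gripper_force: 63.9
```

>>> {"api": "apply_moves", "payload": {
  "moves": [
    [0,0,0,0,0,0,0.3],
    [0,0,0,0,0,0,0.3],
    [0,0,0,0,0,0,0.3],
    [0,0,0,0,0,0,0.3],
    [0,0,0,0,0,0,0.3],
    [0,0,0,0,0,-0.03,0.3],
    [0,0,0,0,0,-0.04,0.3],
    [0,0,0,0,0,-0.04,0.6]
  ]
}}

```text
clock: 29.5
tcp_pos: [0.4043, -0.3066, 0.0951]
orientation: [-3.14, 0.002, 0.004]
contact_force: [1.5, -0.3, -0.6]
grip_width: 0.0661
gripper_force: 0.0
```

Run:
```python
from go import *
goto((.4566,.268,.13,0))
print([ (round(d["p"],2),np.round(d["extent"],1)) for d in (grab_frame("top") is not None and silhouettes("sleeve1","top"))])
```

```text
t 29.5 tcp [ 0.4043 -0.3066  0.0951] yaw -0.001 tilt [-0.0026  0.002 ] F [ 1.5 -0.3 -0.6] w 0.0661 gf 0.0
-> (0.4566, 0.268, 0.13, 0) turn z units -0.011 then shift mm [  52.3 -574.6  -34.9]
[(0.83, array([195.2, 192.6,  23.8,  18.1])), (0.7, array([187.1, 176.7,  22. ,  16.2])), (0.56, array([180.4, 283.1,  22. ,  16.9])), (0.55, array([192.1, 227. ,  23.1,  24.2]))]
```

>>> {"api": "apply_moves", "payload": {
  "moves": [
    [0,0,0,0.01,-0.02,-0.02,1],
    [0,0,0,0.02,-0.03,-0.015,1],
    [0,0,0,0.02,-0.035,0,1],
    [0,0,0,0.02,-0.035,0,1],
    [0,0,0,0.01,-0.04,0,1],
    [0,0,0,0,-0.04,0,1],
    [0,0,0,0,-0.04,0,1],
    [0,0,0,0,-0.04,0,1]
  ]
}}

```text
clock: 30.27
tcp_pos: [0.4854, -0.0256, 0.1295]
orientation: [3.142, -0.002, -0.0]
contact_force: [0.7, 0.3, -0.5]
grip_width: 0.0853
gripper_force: 0.0
```

>>> {"api": "apply_moves", "payload": {
  "moves": [
    [0,0,0,0,-0.04,0,1],
    [0,0,0,0,-0.04,0,1],
    [0,0,0,0,-0.04,0,1],
    [0,0,0,0,-0.04,0,1],
    [0,0,0,0,-0.04,0,1],
    [0,0,0,-0.01,-0.03,0,1],
    [0,0,0,-0.01,-0.02,0,1],
    [0,0,0,0,-0.01,0,1]
  ]
}}

```text
clock: 30.93
tcp_pos: [0.4636, 0.2364, 0.1295]
orientation: [-3.141, -0.007, 0.002]
contact_force: [-0.2, -0.6, -1.5]
grip_width: 0.0855
gripper_force: 0.0
```

```bash
cat > sl.py <<'E'
from go import *
def sleeves():
    D={}
    for n in C: grab_frame(n); D[n]=[d for d in silhouettes("sleeve1",n) if d["p"]>.3]
    for d in D["top"]:
        a=np.argwhere(d["mask"]).mean(0)[::-1]; p=ray("top",*a,.025)
        q=proj("scene",np.array([[*p[:2],.025]]))[0]
        L=sorted(D["scene"],key=lambda e:np.hypot(*(np.argwhere(e["mask"]).mean(0)[::-1]-q)))
        ms={"top":d["mask"]}
        if L and np.hypot(*(np.argwhere(L[0]["mask"]).mean(0)[::-1]-q))<12: ms["scene"]=L[0]["mask"]
        print(np.round(p[:2],3), list(ms), *[np.round(v,4) for v in fit("sleeve",ms,[*p[:2],0,0],(0,1))])
if __name__=="__main__": goto((.4566,.268,.13,0)); sleeves()
E
python3 sl.py
```

```text
t 30.93 tcp [0.4636 0.2364 0.1295] yaw 0.004 tilt [-0.0015  0.0011] F [-0.2 -0.6 -1.5] w 0.0855 gf 0.0
-> (0.4566, 0.268, 0.13, 0) turn z units 0.04 then shift mm [ -7.  -31.6  -0.5]
[0.567 0.265] ['top', 'scene'] [0.5702 0.2667 0.     0.    ] 0.4029
[0.453 0.248] ['top', 'scene'] [0.4597 0.2664 0.     0.    ] 0.9424
[0.62  0.294] ['top', 'scene'] [0.6247 0.2944 0.     0.    ] 0.2646
[ 0.403 -0.303] ['top'] [ 0.4043 -0.3056  0.      0.    ] 0.0915
```

>>> {"api": "apply_moves", "payload": {
  "moves": [
    [0,0,0,-0.004,-0.02,0,1],
    [0,0,0,-0.003,-0.011,0.02,1],
    [0,0,0,0,0,0.03,1],
    [0,0,0,0,0,0.03,1],
    [0,0,0,0,0,0.03,1],
    [0,0,0,0,0,0.02,1],
    [0,0,0,0,0,0.01,1],
    [0,0,0,0,0,0,1]
  ]
}}

```text
clock: 31.8
tcp_pos: [0.4586, 0.2607, -0.0123]
orientation: [3.138, -0.006, -0.005]
contact_force: [0.4, -0.8, -0.1]
grip_width: 0.0854
gripper_force: 0.0
```

>>> {"api": "apply_moves", "payload": {
  "moves": [
    [0,0,0,0,0,0.01,1],
    [0,0,0,0,0,0,1],
    [0,0,0,0,0,0,-1],
    [0,0,0,0,0,0,-1],
    [0,0,0,0,0,0,-1],
    [0,0,0,0,0,0,-1],
    [0,0,0,0,0,0,-1],
    [0,0,0,0,0,0,-1]
  ]
}}

```text
clock: 32.47
tcp_pos: [0.4601, 0.265, -0.0189]
orientation: [-3.139, 0.001, -0.004]
contact_force: [-0.7, 1.5, 6.3]
grip_width: 0.044
gripper_force: 61.6
```

Run:
```python
from go import *
goto((.6045,-.0025,.11,0))
```

```text
t 32.47 tcp [ 0.4601  0.265  -0.0189] yaw -0.001 tilt [0.0023 0.0021] F [-0.7  1.5  6.3] w 0.044 gf 61.6
-> (0.6045, -0.0025, 0.11, 0) turn z units -0.009 then shift mm [ 144.4  267.5 -128.9]
```

>>> {"api": "apply_moves", "payload": {
  "moves": [
    [0,0,0,0,0,-0.03,-1],
    [0,0,0,0,0,-0.04,-1],
    [0,0,0,0,0,-0.04,-1],
    [0,0,0,0,0,-0.02,-1],
    [0,0,0,0.012,0.021,0,-1],
    [0,0,0,0.018,0.033,0,-1],
    [0,0,0,0.018,0.033,0,-1],
    [0,0,0,0.018,0.033,0,-1]
  ]
}}

```text
clock: 33.13
tcp_pos: [0.5249, 0.1419, 0.11]
orientation: [3.141, -0.0, -0.0]
contact_force: [0.5, -0.9, -3.0]
grip_width: 0.0439
gripper_force: 63.3
```

>>> {"api": "apply_moves", "payload": {
  "moves": [
    [0,0,0,0.018,0.033,0,-1],
    [0,0,0,0.018,0.033,0,-1],
    [0,0,0,0.018,0.033,0,-1],
    [0,0,0,0.018,0.033,0,-1],
    [0,0,0,0.009,0.016,0,-1],
    [0,0,0,0,0,0,-1],
    [0,0,0,0,0,0,-1],
    [0,0,0,0,0,0,-1]
  ]
}}

```text
clock: 33.8
tcp_pos: [0.6048, -0.0036, 0.1094]
orientation: [-3.141, 0.001, 0.002]
contact_force: [-0.4, 0.2, -3.7]
grip_width: 0.0443
gripper_force: 63.2
```

```bash
cat > held.py <<'E'
from go import *
# image offset of held sleeve's flange bottom in the scene, from mask: fit x,y at the assumed z
def held(zb):
    f=grab_frame("scene"); o=telemetry.get_obs(); p=o["tcp_pos"]; q=proj("scene",np.array([[p[0],p[1],zb+.01]]))[0]
    L=silhouettes("sleeve1","scene"); L=[d for d in L if np.hypot(*(np.array(d["extent"][:2])-q))<30]
    for d in L:
        v=np.argwhere(d["mask"]); lo=v[:,0].max(); w=v[v[:,0]>lo-8]
        m=render("scene","sleeve",[p[0],p[1],zb,0])[2::4,2::4]; vm=np.argwhere(m)
        wm=vm[vm[:,0]>vm[:,0].max()-8]
        print("seen cols",w[:,1].min(),w[:,1].max(),"bottom",lo,"| model",wm[:,1].min(),wm[:,1].max(),vm[:,0].max(),"p",round(d["p"],2))
E
python3 - <<'E'
from held import *
goto((.6075,-.0025,.11,0)); held(telemetry.get_obs()["tcp_pos"][2]+.0195)
E
```

```text
t 33.8 tcp [ 0.6048 -0.0036  0.1094] yaw -0.0 tilt [-0.0013  0.0007] F [-0.4  0.2 -3.7] w 0.0443 gf 63.2
-> (0.6075, -0.0025, 0.11, 0) turn z units -0.005 then shift mm [ 2.7 -1.1 -0.6]
```

>>> {"api": "apply_moves", "payload": {
  "moves": [
    [0,0,0,0.0025,-0.001,0.005,-1],
    [0,0,0,0,0,0.01,-1],
    [0,0,0,0,0,0.012,-1],
    [0,0,0,0,0,0.01,-1],
    [0,0,0,0,0,0.006,-1],
    [0,0,0,0,0,0.004,-1],
    [0,0,0,0,0,0.002,-1],
    [0,0,0,0,0,0,-1]
  ]
}}

```text
clock: 34.57
tcp_pos: [0.6081, -0.0037, 0.0602]
orientation: [3.142, -0.002, -0.001]
contact_force: [-0.7, -0.3, -3.1]
grip_width: 0.044
gripper_force: 63.2
```

>>> {"api": "apply_moves", "payload": {
  "moves": [
    [0,0,0,0,0,0.002,-1],
    [0,0,0,0,0,0.002,-1],
    [0,0,0,0,0,0.002,-1],
    [0,0,0,0,0,0.002,-1],
    [0,0,0,0,0,0.002,-1],
    [0,0,0,0,0,0,-1],
    [0,0,0,0,0,0,-1],
    [0,0,0,0,0,0,-1]
  ]
}}

```text
clock: 35.23
tcp_pos: [0.6079, -0.0035, 0.0507]
orientation: [-3.142, 0.002, 0.001]
contact_force: [-1.6, 0.0, -2.8]
grip_width: 0.0442
gripper_force: 63.5
```

>>> {"api": "apply_moves", "payload": {
  "moves": [
    [0,0,0,0,0,0.002,-1],
    [0,0,0,0,0,0.002,-1],
    [0,0,0,0,0,0.002,-1],
    [0,0,0,0,0,0.002,-1],
    [0,0,0,0,0,0,-1],
    [0,0,0,0,0,0,-1],
    [0,0,0,0,0,0,-1],
    [0,0,0,0,0,0,-1]
  ]
}}

```text
clock: 35.9
tcp_pos: [0.608, -0.0038, 0.0425]
orientation: [3.141, -0.002, -0.001]
contact_force: [-3.7, -0.0, -4.9]
grip_width: 0.044
gripper_force: 63.2
```

>>> {"api": "apply_moves", "payload": {
  "moves": [
    [0,0,0,0,0,0.002,-1],
    [0,0,0,0,0,0.002,-1],
    [0,0,0,0,0,0.002,-1],
    [0,0,0,0,0,0.002,-1],
    [0,0,0,0,0,0.001,-1],
    [0,0,0,0,0,0.001,-1],
    [0,0,0,0,0,0,-1],
    [0,0,0,0,0,0,-1]
  ]
}}

```text
clock: 36.57
tcp_pos: [0.6081, -0.0036, 0.0325]
orientation: [-3.142, 0.002, 0.001]
contact_force: [-4.3, 2.2, -3.6]
grip_width: 0.0437
gripper_force: 63.2
```

>>> {"api": "apply_moves", "payload": {
  "moves": [
    [0,0,0,-0.0015,-0.001,0,-1],
    [0,0,0,0,0,0.001,-1],
    [0,0,0,0,0,0.001,-1],
    [0,0,0,0,0,0.001,-1],
    [0,0,0,0,0,0,-1],
    [0,0,0,0,0,0,-1],
    [0,0,0,0,0,0,-1],
    [0,0,0,0,0,0,-1]
  ]
}}

```text
clock: 37.23
tcp_pos: [0.6084, -0.003, 0.0317]
orientation: [3.141, -0.003, 0.005]
contact_force: [-4.0, -0.4, 8.6]
grip_width: 0.0438
gripper_force: 64.8
```

>>> {"api": "apply_moves", "payload": {
  "moves": [
    [0,0,0,0,0,0,0.3],
    [0,0,0,0,0,0,0.3],
    [0,0,0,0,0,0,0.3],
    [0,0,0,0,0,0,0.3],
    [0,0,0,0,0,0,0.3],
    [0,0,0,0,0,0,0.3],
    [0,0,0,0,0,0,0.3],
    [0,0,0,0,0,0,0.3]
  ]
}}

```text
clock: 37.9
tcp_pos: [0.6068, -0.0027, 0.0297]
orientation: [-3.142, 0.002, 0.0]
contact_force: [0.1, 0.8, 1.1]
grip_width: 0.0556
gripper_force: 0.0
```

Run:
```python
from zoom import *
goto((.598,-.32,.11,0)); zoom('pics/z5.png',(150,280,160,340),(170,260,210,330))
```

```text
t 37.9 tcp [ 0.6068 -0.0027  0.0297] yaw -0.001 tilt [-0.  0.] F [0.1 0.8 1.1] w 0.0556 gf 0.0
-> (0.598, -0.32, 0.11, 0) turn z units -0.013 then shift mm [ -8.8 317.3 -80.3]
```

View pics/z5.png

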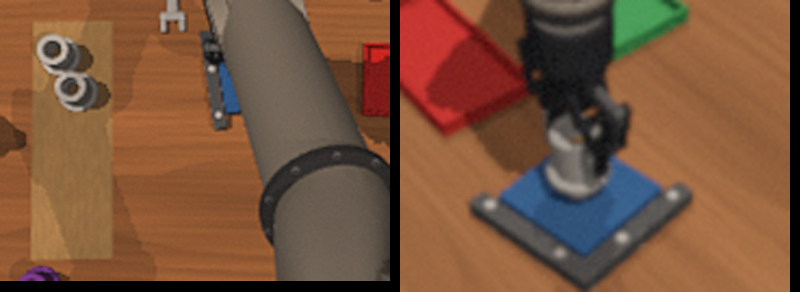

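>>> {"api": "apply_moves", "payload": {
  "moves": [
    [0,0,0,0,0,0,-1],
    [0,0,0,0,0,0,-1],
    [0,0,0,0,0,0,-1],
    [0,0,0,0,0,0,-1],
    [0,0,0,0,0,0,-1],
    [0,0,0,0,0,-0.02,-1],
    [0,0,0,0,0,-0.03,-1],
    [0,0,0,0,0,-0.03,-1]
  ]
}}

```text
clock: 38.67
tcp_pos: [0.6049, -0.0026, 0.1089]
orientation: [-3.141, 0.002, 0.007]
contact_force: [1.1, -0.4, -3.2]
grip_width: 0.0441
gripper_force: 62.3
```

>>> {"api": "apply_moves", "payload": {
  "moves": [
    [0,0,0,0,0.015,0,-1],
    [0,0,0,-0.001,0.03,0,-1],
    [0,0,0,-0.001,0.04,0,-1],
    [0,0,0,-0.001,0.04,0,-1],
    [0,0,0,-0.001,0.04,0,-1],
    [0,0,0,-0.001,0.04,0,-1],
    [0,0,0,-0.001,0.04,0,-1],
    [0,0,0,-0.001,0.03,0,-1]
  ]
}}

```text
clock: 39.33
tcp_pos: [0.5976, -0.2819, 0.1087]
orientation: [3.141, -0.007, -0.003]
contact_force: [0.8, -0.6, -3.2]
grip_width: 0.0441
gripper_force: 62.7
```

>>> {"api": "apply_moves", "payload": {
  "moves": [
    [0,0,0,0,0.025,0,-1],
    [0,0,0,0,0.015,0.01,-1],
    [0,0,0,0,0,0.03,-1],
    [0,0,0,0,0,0.03,-1],
    [0,0,0,0,0,0.02,-1],
    [0,0,0,0,0,0.01,-1],
    [0,0,0,0,0,0,-1],
    [0,0,0,0,0,0,-1]
  ]
}}

```text
clock: 40.0
tcp_pos: [0.5994, -0.3167, 0.0094]
orientation: [-3.141, 0.001, 0.001]
contact_force: [1.0, -0.7, -3.3]
grip_width: 0.0438
gripper_force: 62.5
```

>>> {"api": "apply_moves", "payload": {
  "moves": [
    [0,0,0,0,0,0.008,-1],
    [0,0,0,0,0,0.006,-1],
    [0,0,0,0,0,0.004,-1],
    [0,0,0,0,0,0.002,-1],
    [0,0,0,0,0,0.002,-1],
    [0,0,0,0,0,0.002,-1],
    [0,0,0,0,0,0,-1],
    [0,0,0,0,0,0,-1]
  ]
}}

```text
clock: 40.67
tcp_pos: [0.5995, -0.3178, -0.0131]
orientation: [3.141, -0.002, 0.0]
contact_force: [-3.4, 1.7, 5.7]
grip_width: 0.0441
gripper_force: 63.4
```

>>> {"api": "apply_moves", "payload": {
  "moves": [
    [0,0,0,0,0,0,0.3],
    [0,0,0,0,0,0,0.3],
    [0,0,0,0,0,0,0.3],
    [0,0,0,0,0,0,0.3],
    [0,0,0,0,0,0,0.3],
    [0,0,0,0,0,-0.03,0.3],
    [0,0,0,0,0,-0.04,0.3],
    [0,0,0,0,0,-0.04,0.6]
  ]
}}

```text
clock: 41.33
tcp_pos: [0.5983, -0.3171, 0.0958]
orientation: [-3.14, 0.002, 0.004]
contact_force: [1.7, -0.0, -0.5]
grip_width: 0.0661
gripper_force: 0.0
```

Run:
```python
from sl import *
goto((.569,.267,.13,0)); sleeves()
```

```text
t 41.33 tcp [ 0.5983 -0.3171  0.0958] yaw -0.001 tilt [-0.0026  0.0014] F [ 1.7 -0.  -0.5] w 0.0661 gf 0.0
-> (0.569, 0.267, 0.13, 0) turn z units -0.012 then shift mm [ -29.3 -584.1  -34.2]
[ 0.593 -0.315] ['top', 'scene'] [ 0.5966 -0.3179  0.      0.    ] 0.2808
[0.568 0.264] ['top', 'scene'] [0.5704 0.2661 0.     0.    ] 0.3796
[0.278 0.306] ['top'] [0.2785 0.3094 0.     0.    ] 0.1679
[ 0.403 -0.303] ['top', 'scene'] [ 0.4061 -0.3092  0.      0.    ] 0.3296
[0.622 0.293] ['top', 'scene'] [0.6263 0.2939 0.     0.    ] 0.2635
```

>>> {"api": "apply_moves", "payload": {
  "moves": [
    [0,0,0,0,-0.015,-0.02,1],
    [0,0,0,-0.002,-0.03,-0.015,1],
    [0,0,0,-0.002,-0.04,0,1],
    [0,0,0,-0.002,-0.04,0,1],
    [0,0,0,-0.002,-0.04,0,1],
    [0,0,0,-0.002,-0.04,0,1],
    [0,0,0,-0.002,-0.04,0,1],
    [0,0,0,-0.002,-0.04,0,1]
  ]
}}

```text
clock: 42.2
tcp_pos: [0.5842, -0.0309, 0.1292]
orientation: [3.142, -0.002, -0.004]
contact_force: [1.0, 0.4, -0.3]
grip_width: 0.0854
gripper_force: 0.0
```

>>> {"api": "apply_moves", "payload": {
  "moves": [
    [0,0,0,-0.002,-0.04,0,1],
    [0,0,0,-0.002,-0.04,0,1],
    [0,0,0,-0.002,-0.04,0,1],
    [0,0,0,-0.002,-0.04,0,1],
    [0,0,0,-0.002,-0.04,0,1],
    [0,0,0,-0.002,-0.04,0,1],
    [0,0,0,-0.002,-0.03,0,1],
    [0,0,0,-0.002,-0.02,0,1]
  ]
}}

```text
clock: 42.87
tcp_pos: [0.5679, 0.2618, 0.1291]
orientation: [-3.141, -0.005, 0.004]
contact_force: [-0.2, 0.9, 0.3]
grip_width: 0.085
gripper_force: 0.0
```

Run:
```python
from sl import *
goto((.568,.266,.13,0))
```

```text
t 42.87 tcp [0.5679 0.2618 0.1291] yaw 0.003 tilt [-0.0028  0.001 ] F [-0.2  0.9  0.3] w 0.085 gf 0.0
-> (0.568, 0.266, 0.13, 0) turn z units 0.03 then shift mm [ 0.1 -4.2 -0.9]
```

>>> {"api": "apply_moves", "payload": {
  "moves": [
    [0,0,0,0,-0.006,0,1],
    [0,0,0,0,0,0.03,1],
    [0,0,0,0,0,0.03,1],
    [0,0,0,0,0,0.03,1],
    [0,0,0,0,0,0.03,1],
    [0,0,0,0,0,0.02,1],
    [0,0,0,0,0,0,1],
    [0,0,0,0,0,0,1]
  ]
}}

```text
clock: 43.53
tcp_pos: [0.5691, 0.2614, -0.0108]
orientation: [3.139, -0.004, -0.005]
contact_force: [-1.4, -0.0, 0.5]
grip_width: 0.0857
gripper_force: 0.0
```

>>> {"api": "apply_moves", "payload": {
  "moves": [
    [0,0,0,0,0,0.01,1],
    [0,0,0,0,0,0,1],
    [0,0,0,0,0,0,-1],
    [0,0,0,0,0,0,-1],
    [0,0,0,0,0,0,-1],
    [0,0,0,0,0,0,-1],
    [0,0,0,0,0,0,-1],
    [0,0,0,0,0,0,-1]
  ]
}}

```text
clock: 44.2
tcp_pos: [0.571, 0.2642, -0.0179]
orientation: [-3.14, 0.002, -0.003]
contact_force: [-0.1, 1.0, 4.3]
grip_width: 0.044
gripper_force: 62.1
```

Run:
```python
from sl import *
goto((.6045,-.0025,.11,0))
```

```text
t 44.2 tcp [ 0.571   0.2642 -0.0179] yaw -0.001 tilt [0.0019 0.0013] F [-0.1  1.   4.3] w 0.044 gf 62.1
-> (0.6045, -0.0025, 0.11, 0) turn z units -0.013 then shift mm [  33.5  266.7 -127.9]
```

>>> {"api": "apply_moves", "payload": {
  "moves": [
    [0,0,0,0,0,-0.03,-1],
    [0,0,0,0,0,-0.04,-1],
    [0,0,0,0,0,-0.04,-1],
    [0,0,0,0,0,-0.02,-1],
    [0,0,0,0.002,0.016,0,-1],
    [0,0,0,0.005,0.036,0,-1],
    [0,0,0,0.005,0.036,0,-1],
    [0,0,0,0.005,0.036,0,-1]
  ]
}}

```text
clock: 44.87
tcp_pos: [0.5862, 0.1379, 0.1105]
orientation: [3.141, 0.0, -0.001]
contact_force: [0.5, 0.0, -3.0]
grip_width: 0.0443
gripper_force: 63.0
```

>>> {"api": "apply_moves", "payload": {
  "moves": [
    [0,0,0,0.005,0.036,0,-1],
    [0,0,0,0.005,0.036,0,-1],
    [0,0,0,0.005,0.036,0,-1],
    [0,0,0,0.003,0.025,0,-1],
    [0,0,0,0,0.01,0,-1],
    [0,0,0,0,0,0,-1],
    [0,0,0,0,0,0,-1],
    [0,0,0,0,0,0,-1]
  ]
}}

```text
clock: 45.53
tcp_pos: [0.6043, -0.0015, 0.1106]
orientation: [-3.14, -0.001, 0.001]
contact_force: [-1.2, 0.5, -3.9]
grip_width: 0.0441
gripper_force: 63.0
```

Run:
```python
from held import *
goto((.6065,-.0025,.11,0)); held(telemetry.get_obs()["tcp_pos"][2]+.018)
```

```text
t 45.53 tcp [ 0.6043 -0.0015  0.1106] yaw 0.001 tilt [-0.0006  0.0013] F [-1.2  0.5 -3.9] w 0.0441 gf 63.0
-> (0.6065, -0.0025, 0.11, 0) turn z units 0.009 then shift mm [2.2 1.  0.6]
seen cols 254 274 bottom 210 | model 255 275 210 p 0.63
```

>>> {"api": "apply_moves", "payload": {
  "moves": [
    [0,0,0,0.001,0.001,0.005,-1],
    [0,0,0,0,0,0.01,-1],
    [0,0,0,0,0,0.012,-1],
    [0,0,0,0,0,0.01,-1],
    [0,0,0,0,0,0.006,-1],
    [0,0,0,0,0,0.004,-1],
    [0,0,0,0,0,0.002,-1],
    [0,0,0,0,0,0,-1]
  ]
}}

```text
clock: 46.3
tcp_pos: [0.6056, -0.0047, 0.0612]
orientation: [-3.142, 0.002, 0.001]
contact_force: [-0.3, 0.2, -3.7]
grip_width: 0.0442
gripper_force: 62.9
```

>>> {"api": "apply_moves", "payload": {
  "moves": [
    [0,0,0,0,0,0.002,-1],
    [0,0,0,0,0,0.002,-1],
    [0,0,0,0,0,0.002,-1],
    [0,0,0,0,0,0.002,-1],
    [0,0,0,0,0,0.002,-1],
    [0,0,0,0,0,0.002,-1],
    [0,0,0,0,0,0,-1],
    [0,0,0,0,0,0,-1]
  ]
}}

```text
clock: 46.97
tcp_pos: [0.6047, -0.004, 0.0493]
orientation: [-3.141, 0.001, 0.003]
contact_force: [-2.3, 1.9, -3.1]
grip_width: 0.0441
gripper_force: 62.9
```

>>> {"api": "apply_moves", "payload": {
  "moves": [
    [0,0,0,-0.0005,-0.0015,0,-1],
    [0,0,0,0,0,0.002,-1],
    [0,0,0,0,0,0.002,-1],
    [0,0,0,0,0,0.002,-1],
    [0,0,0,0,0,0.002,-1],
    [0,0,0,0,0,0,-1],
    [0,0,0,0,0,0,-1],
    [0,0,0,0,0,0,-1]
  ]
}}

```text
clock: 47.63
tcp_pos: [0.6051, -0.0034, 0.0415]
orientation: [3.141, -0.003, -0.001]
contact_force: [-3.2, -0.9, -4.5]
grip_width: 0.0443
gripper_force: 63.0
```

>>> {"api": "apply_moves", "payload": {
  "moves": [
    [0,0,0,0,0,0.002,-1],
    [0,0,0,0,0,0.002,-1],
    [0,0,0,0,0,0.002,-1],
    [0,0,0,0,0,0.002,-1],
    [0,0,0,0,0,0.001,-1],
    [0,0,0,0,0,0,-1],
    [0,0,0,0,0,0,-1],
    [0,0,0,0,0,0,-1]
  ]
}}

```text
clock: 48.3
tcp_pos: [0.6054, -0.0032, 0.0329]
orientation: [3.142, -0.002, 0.0]
contact_force: [-4.7, -0.5, -1.3]
grip_width: 0.0441
gripper_force: 63.4
```

>>> {"api": "apply_moves", "payload": {
  "moves": [
    [0,0,0,-0.001,0,0.001,-1],
    [0,0,0,0,0,0.001,-1],
    [0,0,0,0,0,0,-1],
    [0,0,0,0,0,0,-1],
    [0,0,0,0,0,0,-1],
    [0,0,0,0,0,0,-1],
    [0,0,0,0,0,0,-1],
    [0,0,0,0,0,0,-1]
  ]
}}

```text
clock: 48.97
tcp_pos: [0.6055, -0.0032, 0.0325]
orientation: [3.141, -0.003, 0.004]
contact_force: [-5.4, -1.4, 10.2]
grip_width: 0.0441
gripper_force: 64.5
```

>>> {"api": "apply_moves", "payload": {
  "moves": [
    [0,0,0,0,0,0,0.3],
    [0,0,0,0,0,0,0.3],
    [0,0,0,0,0,0,0.3],
    [0,0,0,0,0,0,0.3],
    [0,0,0,0,0,0,0.3],
    [0,0,0,0,0,0,0.3],
    [0,0,0,0,0,0,0.3],
    [0,0,0,0,0,0,0.3]
  ]
}}

```text
clock: 49.63
tcp_pos: [0.6043, -0.0032, 0.0308]
orientation: [-3.142, 0.002, -0.0]
contact_force: [-0.6, 0.8, -0.3]
grip_width: 0.0553
gripper_force: 0.0
```

>>> {"api": "apply_moves", "payload": {
  "moves": [
    [0,0,0,0,0,0,-1],
    [0,0,0,0,0,0,-1],
    [0,0,0,0,0,0,-1],
    [0,0,0,0,0,0,-1],
    [0,0,0,0,0,0,-1],
    [0,0,0,0,0,-0.02,-1],
    [0,0,0,0,0,-0.03,-1],
    [0,0,0,0,0,-0.03,-1]
  ]
}}

```text
clock: 50.3
tcp_pos: [0.6024, -0.0032, 0.1099]
orientation: [-3.142, 0.002, 0.007]
contact_force: [0.9, -0.6, -4.3]
grip_width: 0.0442
gripper_force: 62.5
```

>>> {"api": "apply_moves", "payload": {
  "moves": [
    [0,0,0,-0.001,0.015,0,-1],
    [0,0,0,-0.001,0.03,0,-1],
    [0,0,0,-0.001,0.04,0,-1],
    [0,0,0,-0.001,0.04,0,-1],
    [0,0,0,0,0.04,0,-1],
    [0,0,0,0,0.03,0,-1],
    [0,0,0,0,0.02,0,-1],
    [0,0,0,0,0,0,-1]
  ]
}}

```text
clock: 50.97
tcp_pos: [0.5977, -0.2259, 0.1095]
orientation: [3.138, -0.016, -0.004]
contact_force: [-0.2, -1.6, -3.0]
grip_width: 0.0445
gripper_force: 62.6
```

>>> {"api": "apply_moves", "payload": {
  "moves": [
    [0,0,0,0,0,0.02,-1],
    [0,0,0,0,0,0.03,-1],
    [0,0,0,0,0,0.03,-1],
    [0,0,0,0,0,0.02,-1],
    [0,0,0,0,0,0.008,-1],
    [0,0,0,0,0,0.004,-1],
    [0,0,0,0,0,0,-1],
    [0,0,0,0,0,0,-1]
  ]
}}

```text
clock: 51.63
tcp_pos: [0.601, -0.2181, -0.0001]
orientation: [3.141, -0.002, 0.003]
contact_force: [0.9, -0.2, -3.4]
grip_width: 0.0442
gripper_force: 62.5
```

>>> {"api": "apply_moves", "payload": {
  "moves": [
    [0,0,0,0,0,0.004,-1],
    [0,0,0,0,0,0.003,-1],
    [0,0,0,0,0,0.002,-1],
    [0,0,0,0,0,0.002,-1],
    [0,0,0,0,0,0.001,-1],
    [0,0,0,0,0,0.001,-1],
    [0,0,0,0,0,0,-1],
    [0,0,0,0,0,0,-1]
  ]
}}

```text
clock: 52.3
tcp_pos: [0.6001, -0.2183, -0.0124]
orientation: [3.141, -0.002, 0.0]
contact_force: [-6.3, 1.2, 11.2]
grip_width: 0.0444
gripper_force: 64.0
```

>>> {"api": "apply_moves", "payload": {
  "moves": [
    [0,0,0,0,0,0,0.3],
    [0,0,0,0,0,0,0.3],
    [0,0,0,0,0,0,0.3],
    [0,0,0,0,0,0,0.3],
    [0,0,0,0,0,0,0.3],
    [0,0,0,0,0,-0.03,0.3],
    [0,0,0,0,0,-0.04,0.3],
    [0,0,0,0,0,-0.04,0.6]
  ]
}}

```text
clock: 52.97
tcp_pos: [0.5989, -0.2178, 0.0959]
orientation: [-3.14, 0.002, 0.004]
contact_force: [0.6, -0.2, 0.2]
grip_width: 0.0663
gripper_force: 0.0
```

Run:
```python
from sl import *
goto((.622,.293,.13,0)); sleeves()
```

```text
t 52.97 tcp [ 0.5989 -0.2178  0.0959] yaw -0.001 tilt [-0.0028  0.0011] F [ 0.6 -0.2  0.2] w 0.0663 gf 0.0
-> (0.622, 0.293, 0.13, 0) turn z units -0.011 then shift mm [  23.1 -510.8  -34.1]
[ 0.596 -0.214] ['top', 'scene'] [ 0.6001 -0.2181  0.      0.    ] 0.4019
[0.281 0.306] ['top', 'scene'] [0.2816 0.3072 0.     0.    ] 0.2387
[0.621 0.294] ['top', 'scene'] [0.6247 0.2945 0.     0.    ] 0.2565
[0.627 0.032] ['top'] [0.6432 0.0564 0.     0.    ] 0.7763
```

>>> {"api": "apply_moves", "payload": {
  "moves": [
    [0,0,0,0,-0.015,-0.02,1],
    [0,0,0,0.002,-0.03,-0.015,1],
    [0,0,0,0.002,-0.04,0,1],
    [0,0,0,0.002,-0.04,0,1],
    [0,0,0,0.002,-0.04,0,1],
    [0,0,0,0.002,-0.04,0,1],
    [0,0,0,0.002,-0.04,0,1],
    [0,0,0,0.002,-0.04,0,1]
  ]
}}

```text
clock: 53.83
tcp_pos: [0.6129, 0.0684, 0.1288]
orientation: [3.141, -0.002, -0.005]
contact_force: [1.1, -0.2, -0.1]
grip_width: 0.0852
gripper_force: 0.0
```

>>> {"api": "apply_moves", "payload": {
  "moves": [
    [0,0,0,0.002,-0.04,0,1],
    [0,0,0,0.002,-0.04,0,1],
    [0,0,0,0.002,-0.04,0,1],
    [0,0,0,0.002,-0.04,0,1],
    [0,0,0,0,-0.036,0,1],
    [0,0,0,0,-0.02,0,1],
    [0,0,0,0,-0.01,0,1],
    [0,0,0,0,0,0,1]
  ]
}}

```text
clock: 54.5
tcp_pos: [0.6209, 0.2955, 0.1289]
orientation: [-3.141, -0.004, 0.005]
contact_force: [0.3, 0.1, 0.5]
grip_width: 0.0854
gripper_force: 0.0
```

Run:
```python
from sl import *
goto((.622,.293,-.019,0)); sleeves()
```

```text
t 54.5 tcp [0.6209 0.2955 0.1289] yaw 0.003 tilt [-0.0029  0.0002] F [0.3 0.1 0.5] w 0.0854 gf 0.0
-> (0.622, 0.293, -0.019, 0) turn z units 0.025 then shift mm [  1.1   2.5 147.9]
[ 0.594 -0.314] ['top', 'scene'] [ 0.5998 -0.32    0.      0.    ] 0.3832
[0.278 0.31 ] ['top', 'scene'] [0.2813 0.3073 0.     0.    ] 0.4861
[ 0.403 -0.302] ['top', 'scene'] [ 0.4051 -0.3075  0.      0.    ] 0.4125
[ 0.596 -0.215] ['top', 'scene'] [ 0.6008 -0.2186  0.      0.    ] 0.3182
[0.632 0.273] ['top', 'scene'] [0.6256 0.2926 0.     0.    ] 0.9632
```

>>> {"api": "apply_moves", "payload": {
  "moves": [
    [0,0,0,0,0.002,0,1],
    [0,0,0,0,0,0.03,1],
    [0,0,0,0,0,0.03,1],
    [0,0,0,0,0,0.03,1],
    [0,0,0,0,0,0.03,1],
    [0,0,0,0,0,0.02,1],
    [0,0,0,0,0,0,1],
    [0,0,0,0,0,0,1]
  ]
}}

```text
clock: 55.37
tcp_pos: [0.6225, 0.289, -0.0098]
orientation: [3.14, -0.005, -0.003]
contact_force: [0.3, 0.4, 0.1]
grip_width: 0.0854
gripper_force: 0.0
```

>>> {"api": "apply_moves", "payload": {
  "moves": [
    [0,0,0,0,0,0.01,1],
    [0,0,0,0,0,0,1],
    [0,0,0,0,0,0,-1],
    [0,0,0,0,0,0,-1],
    [0,0,0,0,0,0,-1],
    [0,0,0,0,0,0,-1],
    [0,0,0,0,0,0,-1],
    [0,0,0,0,0,0,-1]
  ]
}}

```text
clock: 56.03
tcp_pos: [0.6235, 0.2921, -0.0176]
orientation: [-3.14, 0.002, -0.003]
contact_force: [-1.2, -0.6, 5.2]
grip_width: 0.0451
gripper_force: 60.8
```

Run:
```python
from sl import *
goto((.605,-.003,.11,0))
```

```text
t 56.03 tcp [ 0.6235  0.2921 -0.0176] yaw -0.001 tilt [0.002  0.0017] F [-1.2 -0.6  5.2] w 0.0451 gf 60.8
-> (0.605, -0.003, 0.11, 0) turn z units -0.01 then shift mm [ -18.5  295.1 -127.6]
```

>>> {"api": "apply_moves", "payload": {
  "moves": [
    [0,0,0,0,0,-0.03,-1],
    [0,0,0,0,0,-0.04,-1],
    [0,0,0,0,0,-0.04,-1],
    [0,0,0,0,0,-0.02,-1],
    [0,0,0,-0.002,0.02,0,-1],
    [0,0,0,-0.002,0.036,0,-1],
    [0,0,0,-0.002,0.036,0,-1],
    [0,0,0,-0.002,0.036,0,-1]
  ]
}}

```text
clock: 56.7
tcp_pos: [0.6135, 0.1613, 0.1104]
orientation: [3.141, -0.0, -0.002]
contact_force: [0.7, -0.2, -4.7]
grip_width: 0.0451
gripper_force: 63.0
```

>>> {"api": "apply_moves", "payload": {
  "moves": [
    [0,0,0,-0.002,0.036,0,-1],
    [0,0,0,-0.002,0.036,0,-1],
    [0,0,0,-0.002,0.036,0,-1],
    [0,0,0,-0.002,0.036,0,-1],
    [0,0,0,-0.002,0.018,0,-1],
    [0,0,0,0,0.005,0,-1],
    [0,0,0,0,0,0,-1],
    [0,0,0,0,0,0,-1]
  ]
}}

```text
clock: 57.37
tcp_pos: [0.604, -0.0031, 0.1107]
orientation: [-3.141, 0.001, 0.001]
contact_force: [0.2, 0.2, -3.8]
grip_width: 0.0448
gripper_force: 63.0
```

Run:
```python
from held import *
goto((.605,-.003,.11,0)); held(telemetry.get_obs()["tcp_pos"][2]+.0176)
```

```text
t 57.37 tcp [ 0.604  -0.0031  0.1107] yaw -0.001 tilt [-0.0004  0.0009] F [ 0.2  0.2 -3.8] w 0.0448 gf 63.0
-> (0.605, -0.003, 0.11, 0) turn z units -0.008 then shift mm [ 1.  -0.1  0.7]
seen cols 253 273 bottom 210 | model 255 275 210 p 0.78
```

>>> {"api": "apply_moves", "payload": {
  "moves": [
    [0,0,0,0,-0.001,0.005,-1],
    [0,0,0,0,0,0.01,-1],
    [0,0,0,0,0,0.012,-1],
    [0,0,0,0,0,0.01,-1],
    [0,0,0,0,0,0.006,-1],
    [0,0,0,0,0,0.004,-1],
    [0,0,0,0,0,0.002,-1],
    [0,0,0,0,0,0,-1]
  ]
}}

```text
clock: 58.13
tcp_pos: [0.6041, -0.0032, 0.0612]
orientation: [-3.142, 0.002, 0.001]
contact_force: [0.0, 0.4, -3.8]
grip_width: 0.0451
gripper_force: 63.0
```

>>> {"api": "apply_moves", "payload": {
  "moves": [
    [0,0,0,0,0,0.002,-1],
    [0,0,0,0,0,0.002,-1],
    [0,0,0,0,0,0.002,-1],
    [0,0,0,0,0,0.002,-1],
    [0,0,0,0,0,0.002,-1],
    [0,0,0,0,0,0.002,-1],
    [0,0,0,0,0,0,-1],
    [0,0,0,0,0,0,-1]
  ]
}}

```text
clock: 58.8
tcp_pos: [0.6031, -0.0032, 0.0491]
orientation: [3.141, -0.002, -0.004]
contact_force: [-2.9, 0.1, -4.8]
grip_width: 0.0453
gripper_force: 63.0
```

Force in −x: ease 1 mm back and continue.

>>> {"api": "apply_moves", "payload": {
  "moves": [
    [0,0,0,-0.001,0,0,-1],
    [0,0,0,0,0,0.002,-1],
    [0,0,0,0,0,0.002,-1],
    [0,0,0,0,0,0.002,-1],
    [0,0,0,0,0,0.002,-1],
    [0,0,0,0,0,0.002,-1],
    [0,0,0,0,0,0,-1],
    [0,0,0,0,0,0,-1]
  ]
}}

```text
clock: 59.47
tcp_pos: [0.603, -0.0032, 0.0394]
orientation: [3.142, -0.002, -0.001]
contact_force: [-2.8, -1.0, -5.1]
grip_width: 0.0448
gripper_force: 63.0
```

>>> {"api": "apply_moves", "payload": {
  "moves": [
    [0,0,0,0,0,0.004,-1],
    [0,0,0,0,0,0.004,-1],
    [0,0,0,0,0,0.004,-1],
    [0,0,0,0,0,0.004,-1],
    [0,0,0,0,0,0.002,-1],
    [0,0,0,0,0,0,-1],
    [0,0,0,0,0,0,-1],
    [0,0,0,0,0,0,-1]
  ]
}}

```text
clock: 60.13
tcp_pos: [0.6033, -0.0032, 0.0217]
orientation: [-3.142, 0.002, -0.0]
contact_force: [-1.8, -0.2, -4.2]
grip_width: 0.0451
gripper_force: 63.0
```

>>> {"api": "apply_moves", "payload": {
  "moves": [
    [0,0,0,0,0,0.003,-1],
    [0,0,0,0,0,0.003,-1],
    [0,0,0,0,0,0.002,-1],
    [0,0,0,0,0,0.002,-1],
    [0,0,0,0,0,0.001,-1],
    [0,0,0,0,0,0.001,-1],
    [0,0,0,0,0,0,-1],
    [0,0,0,0,0,0,-1]
  ]
}}

```text
clock: 60.8
tcp_pos: [0.6034, -0.0031, 0.0098]
orientation: [-3.142, 0.002, -0.0]
contact_force: [-0.4, 0.0, -3.3]
grip_width: 0.0448
gripper_force: 63.1
```

>>> {"api": "apply_moves", "payload": {
  "moves": [
    [0,0,0,0,0,0.001,-1],
    [0,0,0,0,0,0.001,-1],
    [0,0,0,0,0,0.001,-1],
    [0,0,0,0,0,0,-1],
    [0,0,0,0,0,0,-1],
    [0,0,0,0,0,0,-1],
    [0,0,0,0,0,0,-1],
    [0,0,0,0,0,0,-1]
  ]
}}

```text
clock: 61.47
tcp_pos: [0.6034, -0.0032, 0.0074]
orientation: [3.141, -0.002, 0.001]
contact_force: [-4.7, -0.4, 5.8]
grip_width: 0.0451
gripper_force: 63.7
```

>>> {"api": "apply_moves", "payload": {
  "moves": [
    [0,0,0,0,0,0,0.3],
    [0,0,0,0,0,0,0.3],
    [0,0,0,0,0,0,0.3],
    [0,0,0,0,0,0,0.3],
    [0,0,0,0,0,0,0.3],
    [0,0,0,0,0,0,0.3],
    [0,0,0,0,0,0,0.3],
    [0,0,0,0,0,0,0.3]
  ]
}}

```text
clock: 62.13
tcp_pos: [0.6034, -0.0032, 0.0068]
orientation: [-3.142, 0.002, -0.0]
contact_force: [0.2, -0.0, 0.1]
grip_width: 0.0557
gripper_force: 0.0
```

>>> {"api": "apply_moves", "payload": {
  "moves": [
    [0,0,0,0,0,0,-1],
    [0,0,0,0,0,0,-1],
    [0,0,0,0,0,0,-1],
    [0,0,0,0,0,0,-1],
    [0,0,0,0,0,0,-1],
    [0,0,0,0,0,-0.02,-1],
    [0,0,0,0,0,-0.03,-1],
    [0,0,0,0,0,-0.03,-1]
  ]
}}

```text
clock: 62.8
tcp_pos: [0.6015, -0.0033, 0.0858]
orientation: [-3.142, 0.002, 0.007]
contact_force: [1.4, -0.6, -3.2]
grip_width: 0.0455
gripper_force: 62.6
```

>>> {"api": "apply_moves", "payload": {
  "moves": [
    [0,0,0,0,0,-0.025,-1],
    [0,0,0,-0.01,0.01,0,-1],
    [0,0,0,-0.025,0.025,0,-1],
    [0,0,0,-0.025,0.025,0,-1],
    [0,0,0,-0.025,0.025,0,-1],
    [0,0,0,-0.025,0.025,0,-1],
    [0,0,0,-0.025,0.025,0,-1],
    [0,0,0,-0.025,0.025,0,-1]
  ]
}}

```text
clock: 63.47
tcp_pos: [0.4401, -0.164, 0.1105]
orientation: [-3.141, 0.002, 0.003]
contact_force: [-0.3, -1.0, -4.0]
grip_width: 0.0452
gripper_force: 62.7
```

Run:
```python
from sl import *
goto((.405,-.208,.107,0),(.405,-.208,-.013,0))
```

```text
t 63.47 tcp [ 0.4401 -0.164   0.1105] yaw -0.002 tilt [-0.0021  0.0004] F [-0.3 -1.  -4. ] w 0.0452 gf 62.7
-> (0.405, -0.208, 0.107, 0) turn z units -0.015 then shift mm [-35.1  44.    3.5]
-> (0.405, -0.208, -0.013, 0) turn z units -0.0 then shift mm [  0.   0. 120.]
```

>>> {"api": "apply_moves", "payload": {
  "moves": [
    [0,0,0,-0.02,0.025,0,-1],
    [0,0,0,-0.012,0.018,0,-1],
    [0,0,0,0,0,0,-1],
    [0,0,0,0,0,0.03,-1],
    [0,0,0,0,0,0.03,-1],
    [0,0,0,0,0,0.03,-1],
    [0,0,0,0,0,0.015,-1],
    [0,0,0,0,0,0.005,-1]
  ]
}}

```text
clock: 64.13
tcp_pos: [0.408, -0.2045, -0.0015]
orientation: [-3.139, 0.002, 0.009]
contact_force: [-0.3, 0.7, -3.2]
grip_width: 0.045
gripper_force: 62.6
```

>>> {"api": "apply_moves", "payload": {
  "moves": [
    [0,0,0,0,0,0,-1],
    [0,0,0,0,0,0,-1],
    [0,0,0,0,0,0.004,-1],
    [0,0,0,0,0,0.003,-1],
    [0,0,0,0,0,0.002,-1],
    [0,0,0,0,0,0.001,-1],
    [0,0,0,0,0,0,-1],
    [0,0,0,0,0,0,-1]
  ]
}}

```text
clock: 64.8
tcp_pos: [0.4111, -0.206, -0.0081]
orientation: [3.141, -0.002, 0.0]
contact_force: [-0.7, -0.2, -3.8]
grip_width: 0.0454
gripper_force: 62.7
```

>>> {"api": "apply_moves", "payload": {
  "moves": [
    [0,0,0,-0.005,0,0,-1],
    [0,0,0,0,0,0.002,-1],
    [0,0,0,0,0,0.001,-1],
    [0,0,0,0,0,0.001,-1],
    [0,0,0,0,0,0.001,-1],
    [0,0,0,0,0,0,-1],
    [0,0,0,0,0,0,-1],
    [0,0,0,0,0,0,-1]
  ]
}}

```text
clock: 65.47
tcp_pos: [0.406, -0.2059, -0.0128]
orientation: [3.141, -0.002, -0.0]
contact_force: [-3.0, 1.2, 5.3]
grip_width: 0.0451
gripper_force: 63.5
```

>>> {"api": "apply_moves", "payload": {
  "moves": [
    [0,0,0,0,0,0,0.3],
    [0,0,0,0,0,0,0.3],
    [0,0,0,0,0,0,0.3],
    [0,0,0,0,0,0,0.3],
    [0,0,0,0,0,0,0.3],
    [0,0,0,0,0,-0.03,0.3],
    [0,0,0,0,0,-0.04,0.3],
    [0,0,0,0,0,-0.04,0.6]
  ]
}}

```text
clock: 66.13
tcp_pos: [0.405, -0.2052, 0.0974]
orientation: [-3.14, 0.001, 0.004]
contact_force: [1.7, -0.5, 0.4]
grip_width: 0.0659
gripper_force: 0.0
```

>>> {"api": "apply_moves", "payload": {
  "moves": [
    [0,0,0,0.01,-0.02,-0.03,0.6],
    [0,0,0,0.01,-0.04,-0.03,0.6],
    [0,0,0,0.01,-0.04,0,0.6],
    [0,0,0,0.01,-0.04,0,0.6],
    [0,0,0,0,-0.04,0,0.6],
    [0,0,0,0,-0.04,0,0.6],
    [0,0,0,0,-0.04,0,0.6],
    [0,0,0,0,-0.04,0,0.6]
  ]
}}

```text
clock: 66.8
tcp_pos: [0.4442, 0.0885, 0.1515]
orientation: [3.141, -0.003, 0.001]
contact_force: [1.2, 0.0, -0.2]
grip_width: 0.0683
gripper_force: 0.0
```

>>> {"api": "apply_moves", "payload": {
  "moves": [
    [0,0,0,0,-0.04,0,0.6],
    [0,0,0,0,-0.04,0,0.6],
    [0,0,0,0,-0.02,0,0.6],
    [0,0,0,0,0,0,0.6],
    [0,0,0,0,0,0,0.6],
    [0,0,0,0,0,0,0.6],
    [0,0,0,0,0,0,0.6],
    [0,0,0,0,0,0,0.6]
  ]
}}

```text
clock: 67.47
tcp_pos: [0.4449, 0.1852, 0.1512]
orientation: [3.141, -0.006, -0.0]
contact_force: [0.2, -0.6, 0.6]
grip_width: 0.0685
gripper_force: 0.0
```

Run:
```python
from chk import *
from zoom import *
from sl import sleeves
goto(); print(gaugefit()); sleeves(); zoom('pics/z6.png',(150,280,225,405),(140,270,190,350))
```

```text
t 67.47 tcp [0.4449 0.1852 0.1512] yaw -0.004 tilt [-0.0001 -0.0008] F [ 0.2 -0.6  0.6] w 0.0685 gf 0.0
(array([ 0.60369688, -0.00275187,  0.        ,  0.17259177]), np.float64(0.22637751627118607))
[ 0.405 -0.302] ['top', 'scene'] [ 0.4062 -0.3072  0.      0.    ] 0.3965
[ 0.596 -0.214] ['top', 'scene'] [ 0.6006 -0.2174  0.      0.    ] 0.4186
[ 0.594 -0.313] ['top', 'scene'] [ 0.5977 -0.317   0.      0.    ] 0.3073
[ 0.405 -0.201] ['top'] [ 0.4065 -0.2044  0.      0.    ] 0.3509
```

View pics/z6.png

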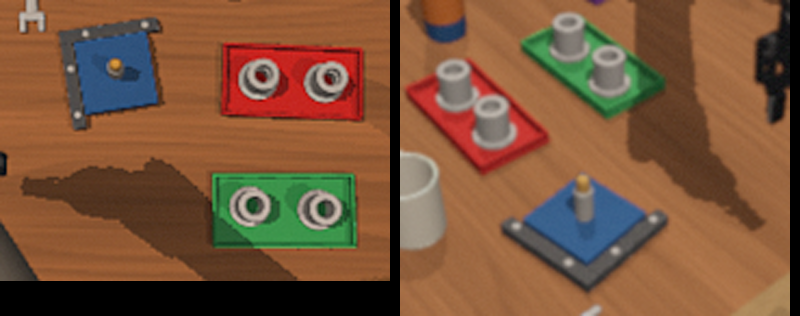

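Run:
```python
from go import *
goto((.604,-.003,.15,.174),(.604,-.003,0,.174))
```

```text
t 67.97 tcp [0.4448 0.1867 0.1513] yaw -0.001 tilt [ 0.0001 -0.    ] F [-0.5 -0.4 -0.3] w 0.0685 gf 0.0
-> (0.604, -0.003, 0.15, 0.174) turn z units -1.675 then shift mm [124.  214.4   1.3]
-> (0.604, -0.003, 0, 0.174) turn z units -0.0 then shift mm [  0.   0. 150.]
```

>>> {"api": "apply_moves", "payload": {
  "moves": [
    [0,0,-0.84,0,0,0,1],
    [0,0,-0.84,0,0,0,1],
    [0,0,0,0.02,0.034,0,1],
    [0,0,0,0.02,0.034,0,1],
    [0,0,0,0.02,0.034,0,1],
    [0,0,0,0.02,0.034,0,1],
    [0,0,0,0.02,0.034,0,1],
    [0,0,0,0.015,0.026,0,1]
  ]
}}

```text
clock: 68.63
tcp_pos: [0.5938, 0.0101, 0.1512]
orientation: [3.129, 0.27, 0.001]
contact_force: [-0.0, 0.1, 0.1]
grip_width: 0.0854
gripper_force: 0.0
```

>>> {"api": "apply_moves", "payload": {
  "moves": [
    [0,0,0,0.009,0.018,0,1],
    [0,0,0,0,0,0,1],
    [0,0,0,0,0,0,1],
    [0,0,0,0,0,0,1],
    [0,0,0,0,0,0,1],
    [0,0,0,0,0,0,1],
    [0,0,0,0,0,0,1],
    [0,0,0,0,0,0,1]
  ]
}}

```text
clock: 69.3
tcp_pos: [0.6038, -0.0018, 0.1515]
orientation: [3.129, 0.275, 0.0]
contact_force: [0.5, 1.0, -0.2]
grip_width: 0.0853
gripper_force: 0.0
```

Run:
```python
from go import *
goto((.604,-.003,0.0,.174))
```

```text
t 69.3 tcp [ 0.6038 -0.0018  0.1515] yaw 0.176 tilt [ 0.0002 -0.    ] F [ 0.5  1.  -0.2] w 0.0853 gf 0.0
-> (0.604, -0.003, 0.0, 0.174) turn z units 0.015 then shift mm [ -0.    1.2 151.5]
```

>>> {"api": "apply_moves", "payload": {
  "moves": [
    [0,0,0,0,0.001,0.03,1],
    [0,0,0,0,0,0.035,1],
    [0,0,0,0,0,0.035,1],
    [0,0,0,0,0,0.03,1],
    [0,0,0,0,0,0.015,1],
    [0,0,0,0,0,0.005,1],
    [0,0,0,0,0,0,0.2],
    [0,0,0,0,0,0,0.2]
  ],
  "grip_force": 30
}}

```text
clock: 69.97
tcp_pos: [0.605, -0.0031, 0.0023]
orientation: [-3.129, -0.274, -0.002]
contact_force: [0.3, 0.0, 0.7]
grip_width: 0.0636
gripper_force: 0.0
```

>>> {"api": "apply_moves", "payload": {
  "moves": [
    [0,0,0,0,0,0,-1],
    [0,0,0,0,0,0,-1],
    [0,0,0,0,0,0,-1],
    [0,0,0,0,0,0,-1],
    [0,0,0,0,0,0,-1],
    [0,0,0,0,0,0,-1],
    [0,0,0,0,0,0,-1],
    [0,0,0,0,0,0,-1]
  ]
}}

```text
clock: 70.63
tcp_pos: [0.6051, -0.0033, 0.0027]
orientation: [3.129, 0.273, 0.003]
contact_force: [-1.4, -0.7, 6.5]
grip_width: 0.0231
gripper_force: 29.4
```

>>> {"api": "apply_moves", "payload": {
  "moves": [
    [0,0,0,0.001,-0.001,0,-1],
    [0,0,0,0.001,-0.001,0,-1],
    [0,0,0,0,0,0,-1],
    [0,0,0,0,0,0,-1],
    [0,0,0,0,0,0,-1],
    [0,0,0,0,0,0,-1],
    [0,0,0,0,0,0,-1],
    [0,0,0,0,0,0,-1]
  ]
}}

```text
clock: 71.3
tcp_pos: [0.6052, -0.0033, 0.0026]
orientation: [3.127, 0.271, -0.002]
contact_force: [-6.1, -4.7, 11.8]
grip_width: 0.0233
gripper_force: 30.0
```

>>> {"api": "apply_moves", "payload": {
  "moves": [
    [0,0,0,0.001,-0.001,0,-1],
    [0,0,0,0.001,-0.001,0,-1],
    [0,0,0,0,0,0,-1],
    [0,0,0,0,0,0,-1],
    [0,0,0,0,0,0,-1],
    [0,0,0,0,0,0,-1],
    [0,0,0,0,0,0,-1],
    [0,0,0,0,0,0,-1]
  ]
}}

```text
clock: 71.97
tcp_pos: [0.6058, -0.0026, 0.0026]
orientation: [3.125, 0.269, -0.005]
contact_force: [-8.6, -6.8, 14.9]
grip_width: 0.0228
gripper_force: 30.4
```

>>> {"api": "apply_moves", "payload": {
  "moves": [
    [0,0,0,0.001,-0.001,0,-1],
    [0,0,0,0.001,-0.001,0,-1],
    [0,0,0,0,0,0,-1],
    [0,0,0,0,0,0,-1],
    [0,0,0,0,0,0,-1],
    [0,0,0,0,0,0,-1],
    [0,0,0,0,0,0,-1],
    [0,0,0,0,0,0,-1]
  ]
}}

```text
clock: 72.63
tcp_pos: [0.6058, -0.0027, 0.0025]
orientation: [3.123, 0.266, -0.011]
contact_force: [-13.8, -11.3, 19.6]
grip_width: 0.0228
gripper_force: 31.2
```

>>> {"api": "apply_moves", "payload": {
  "moves": [
    [0,0,0,0,0,0,0.3],
    [0,0,0,0,0,0,0.3],
    [0,0,0,0,0,0,0.3],
    [0,0,0,-0.003,0.003,0,0.3],
    [0,0,0,0,0,0,0.3],
    [0,0,0,0,0,-0.03,0.6],
    [0,0,0,0,0,-0.04,0.6],
    [0,0,0,0,0,-0.04,0.6]
  ]
}}

```text
clock: 73.3
tcp_pos: [0.6054, 0.0002, 0.1114]
orientation: [-3.129, -0.275, 0.005]
contact_force: [0.9, 0.1, -0.4]
grip_width: 0.0683
gripper_force: 0.0
```

>>> {"api": "apply_moves", "payload": {
  "moves": [
    [0,0,0,0,0,-0.04,0.6],
    [0,0,0,-0.01,-0.02,0,0.6],
    [0,0,0,-0.02,-0.035,0,0.6],
    [0,0,0,-0.02,-0.035,0,0.6],
    [0,0,0,-0.02,-0.035,0,0.6],
    [0,0,0,-0.02,-0.035,0,0.6],
    [0,0,0,-0.02,-0.035,0,0.6],
    [0,0,0,0,0,0,0.6]
  ]
}}

```text
clock: 73.97
tcp_pos: [0.459, 0.1801, 0.1518]
orientation: [-3.126, -0.291, 0.002]
contact_force: [-0.8, 0.6, -1.1]
grip_width: 0.0686
gripper_force: 0.0
```

>>> {"api": "apply_moves", "payload": {
  "moves": [
    [0,0,0,0,0,0,0.6],
    [0,0,0,0,0,0,0.6],
    [0,0,0,0,0,0,0.6],
    [0,0,0,0,0,0,0.6],
    [0,0,0,0,0,0,0.6],
    [0,0,0,0,0,0,0.6],
    [0,0,0,0,0,0,0.6],
    [0,0,0,0,0,0,0.6]
  ]
}}

```text
clock: 74.63
tcp_pos: [0.4646, 0.1727, 0.1512]
orientation: [-3.13, -0.273, 0.0]
contact_force: [0.2, 1.1, -0.9]
grip_width: 0.0685
gripper_force: 0.0
```

Run:
```python
from chk import *
goto(); p,c=gaugefit(); print(p,c)
if np.hypot(p[0]-.6044,p[1]+.0027)<.004 and abs(p[3]-.174)<.025: print(order.hand_in())
```

```text
t 74.63 tcp [0.4646 0.1727 0.1512] yaw 0.174 tilt [-0.0001  0.    ] F [ 0.2  1.1 -0.9] w 0.0685 gf 0.0Traceback (most recent call last):
  File "<stdin>", line 2, in <module>
  File "chk.py", line 9, in gaugefit
    m=max(D,key=lambda d:d["p"])["mask"]
      ~~~^^^^^^^^^^^^^^^^^^^^^^^
ValueError: max() iterable argument is empty
```

Run:
```python
from chk import *
for i in range(3):
    try: p,c=gaugefit(); break
    except ValueError: p=None
print(p,c)
if np.hypot(p[0]-.6044,p[1]+.0027)<.004 and abs(p[3]-.174)<.025: print(order.hand_in())
```

```text
[ 0.60982615 -0.00355112  0.          0.15584914] 0.998020758555219
```

Run:
```python
from chk import *
ms={}
for n in C:
    F=grab_frame(n).astype(int); b=((F[...,0]-F[...,2]>25)&(F[...,0]-F[...,1]>15)).astype(np.uint8)
    near=cv2.dilate((render(n,"gauge",[.6044,-.0027,0,.174])[2::4,2::4]),np.ones((9,9)))
    b=cv2.morphologyEx(b*near,cv2.MORPH_CLOSE,np.ones((7,7),np.uint8)); ms[n]=b>0; print(n,b.sum())
p,c=fit("gauge",ms,[.6044,-.0027,0,.17],(0,1,3)); print(p,c)
if c<.5 and np.hypot(p[0]-.6044,p[1]+.0027)<.004 and abs(p[3]-.174)<.03: print(order.hand_in())
```

```text
scene 857
top 1158
[ 0.60578923 -0.00128253  0.          0.18172941] 0.3583465193386721
the job is handed in; nothing more can be done
None
```

The job is handed in: sleeves 1 and 4 fitted and stand in the green tray, sleeves 2 and 3 stopped part way and stand in the red tray, and the block measures flush in its corner to within camera accuracy (about 2 mm); no verdict was returned.

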